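Screw the joystick bushings home and set the switch board on the tilting holder

TASK

Push the red side lever to lower the board holder's fork onto its stop first. Then screw every white bushing fully home, flush on the holder, each on a brass neck of its own: turn it backward until it drops into the thread start, then forward until it sits down. Also lay the switch board, components up, flat on the two sloping arms of the fork, centred, with a long edge down against or right next to the lip, and leave the insulator, coin cup and fan housing where they are.

Things in the scene. Friction and masses are not known exactly. Their poses are not given: they have to be found in the camera images.
- holder: Fixed cast iron holder, base 220 (its x) x 330 (its y) x 24 mm, origin at the centre of its underside. Four brass necks stand on the half nearer the robot (at its x = -70 mm, 85 mm apart along y); a green two-armed fork tilts on the other half on a red-barred side lever.
- neck_a (a point): Point on the holder's flat top (24 mm above the bench), on the axis of the first (holder's -y) of four like brass necks; z up. A neck is a stem 28 mm across and 34 mm high, tip tapered, with a right-hand three-start thread 40 mm across at its foot, turned differently each time (not given). An unstarted bushing rests with its underside 11.5 mm (on the thread ridges) or 14.5 mm (on stop teeth) above this point.
- neck_b (a point): The same for the second neck. An unstarted bushing turned forward (clockwise from above) butts on the stop teeth. Turned backward (counter-clockwise) by up to 1.9 rad, lightly pressed down, it drops off the ridges by 7.5 mm into the thread start, to 4 mm above this point, and meets a stop there.
- neck_c (a point): The same for the third neck. From the thread start, forward (clockwise from above) by 0.7 to 1.2 rad, lightly pressed down, runs the bushing down under the ridges until its underside is flush on the holder, at this point, and captive; a little further it meets an end stop.
- neck_d (a point): The same for the last (holder's +y) neck. All necks are upright, 85 mm apart in a row; any bushing fits any neck.
- fork (a joint): Tilt of the fork, rad: 0 = lowered on its stop, arms rising 0.3 rad away from the robot (the working slope); grows to 0.85 as the arms are swung up. Stiff hinge (about 0.7 N m of friction), stays where it is left; axis along the holder's y, 66 mm above the bench, over the holder's origin.
- rest (a point): Where the centre of the board's underside belongs when the board touches the lip; moves with the fork: x up the slope, y along the hinge (holder's y), z square off the arms. Arms 14 mm wide, 60 mm apart (middles), 92 mm long, top faces at z = 0 here. The lip (5 mm thick, 10 mm high, 90 mm long) stands across their lower end, inner face at x = -30 mm.
- lever_bar (a point): Middle of the red crossbar (16 mm thick, 52 mm long along the holder's y) at the top of the side lever, 110 mm from the hinge axis and 100 mm to the holder's -y side, turning with the fork; axes as for rest. Pushing the bar away from the robot (holder's +x) lowers the fork: the lever leans 0.4 rad away from the robot when the fork is on its stop.
- board: Green switch board 60 (x) x 90 (y) x 4 mm, 80 to 170 g; on its middle stands a heat sink block 16 (x) x 50 (y) x 30 mm (top 34 mm above the underside) to hold it by. Origin at the centre of the underside, z up.
- insulator: Clear glass insulator, 68 mm across, 63 mm high; not needed. Origin under its centre.
- coin_cup: Steel coin return cup, 68 mm across, 40 mm high; not needed. Origin under its centre.
- fan: Grey plastic fan housing, 60 x 60 x 25 mm; not needed. Origin under its centre.
- bush_a: White nylon joystick bushing: a cap 51 mm across and 39 mm high, open below (inside 44 mm across, 35 mm deep; ribs and three lugs leave 30 mm for the stem), and on top a thumb bar 40 (its x) x 12 (its y) x 24 mm high (top 63 mm above the underside). 45 g. Origin at the centre of the underside, z up. May be absent.
- bush_b: White nylon joystick bushing: a cap 51 mm across and 39 mm high, open below (inside 44 mm across, 35 mm deep; ribs and three lugs leave 30 mm for the stem), and on top a thumb bar 40 (its x) x 12 (its y) x 24 mm high (top 63 mm above the underside). 45 g. Origin at the centre of the underside, z up. May be absent.
- bush_c: White nylon joystick bushing: a cap 51 mm across and 39 mm high, open below (inside 44 mm across, 35 mm deep; ribs and three lugs leave 30 mm for the stem), and on top a thumb bar 40 (its x) x 12 (its y) x 24 mm high (top 63 mm above the underside). 45 g. Origin at the centre of the underside, z up. May be absent.
- bush_d: White nylon joystick bushing: a cap 51 mm across and 39 mm high, open below (inside 44 mm across, 35 mm deep; ribs and three lugs leave 30 mm for the stem), and on top a thumb bar 40 (its x) x 12 (its y) x 24 mm high (top 63 mm above the underside). 45 g. Origin at the centre of the underside, z up. May be absent.
Things that resemble listed ones, but are neither listed nor needed, are in the scene too. What is shaped like the bush_c but purple is not meant. Leave any purple look-alike of the bush_b alone.

How it is judged:
By the outcome, as a careful person would: the job done as asked, in the order asked, and still so for the second after the job is handed in, with the robot touching nothing.
Of bush_a, bush_b, bush_c, bush_d only 3 to 4 are there at a start; the rules pass over those that are not, and their reading is None.
At some moment in a run one of bush_a, bush_b, bush_c, bush_d may be knocked a few centimetres aside while the robot is not near it.
Once in a run the grip may slacken for a moment while it holds something.
It also fails if it takes over 210 s, if anything falls off the work surface, if the arm or the gripper's body presses on something with over 40 N, if the wrist force passes 120 N, or if a joint passes its speed limit or range.

ROBOT

A 6-joint arm with a two-finger parallel gripper is mounted at the origin on the work surface. World frame = base frame: x ahead of the robot, y to its left, z up, the work surface at z = 0. Lengths are in mm, angles in rad, forces in N, time in s.
With the tool pointing down it reaches from about 350 to 875 mm from the base axis. Payload 4.2 kg.
Tool frame: the origin (TCP) lies between the finger pads; the fingertips stand 11 mm ahead of it and the grasp point (between the pads) lies 8 mm behind it; z points along the fingers, y is the direction in which the jaws open and shut (so a half turn about z gives the same grasp; the last joint's range is limited). The gripper opens to 85 mm and grips with 20 to 120 N. Pads are 22 mm wide; open, the fingers measure 114 mm over their backs; the gripper's body (76 mm by 85 mm) begins 54 mm behind the grasp point. The pads swing forward as they close: fully open they stand 13 mm farther back than shut.
Start: joints at [-0.979, 0.385, 0.008, 0, -1.194, -0.259], TCP at [204.197, -590.68, 242.312] pointing down, gripper open.
Joint ranges: [-3.14, 3.14], [-1.21, 2.06], [-1.07, 1.41], [-3.16, 2.05], [-2.99, -0.16], [-3.1, 3.1]. Speed limits (rad/s): [2.79, 2.79, 3.14, 3.14, 3.14, 3.14].

INTERFACE

Orientations are given as a unit quaternion [x, y, z, w].
In Python, from bench import * gives the robot as it stands.
- The arm moves only by the tool servo_tool, never from a script. Its argument "rows" is a list of rows, each a list of 7 numbers: the opening, from 0 (shut) to 1 (fully open), then the shift along the tool's x, y, z in cm, then the turn, a rotation vector about the tool's x, y, z in degrees. A call has 1 to 12 rows; each row shifts and turns the commanded pose from where the row before left it, along the tool's axes as they then stand; what a row does not reach is not made up. A row lasts 1/10 s, in which the tool goes at most 50 mm and 8.59 degrees, less where a joint would pass 70% of its speed; a pose out of reach is approached as far as the arm can. A call is refused whole if a number of a shift passes 5 or a number of a turn 8.59, either way. A call with a gripper value outside its range is refused whole. The fingers move at their own pace and stop on an object; the grip force is fixed at half the most. Time passes only in rows, so rows that do not move let the fingers close. It gives the time, the measured TCP pose, the force and the opening at its end, in the units of the state.
- read_state(): the state, without advancing time (a new reading comes with each control period).
- get_image(name): name is "scene" or "side" or "wrist"; returns a dict with "image" (400x640x3 uint8, red, green, blue), "mtx" (3x3 intrinsics, pixels), "extrinsics" (4x4, takes a point from camera to world coordinates). Camera axes: x right, y up, looking along -z (the intrinsics and any distortion apply to the point x, -y, -z); pixel columns grow to the right and rows downward; lengths in mm; the calibration is good to about 2 mm. A picture is of the moment at which its call begins. There is no depth.
- job_done(): hands the job in, once; it reports no verdict.
The state is a dict: "clock": time; "joints": joint angles; "joint_vel": joint speeds; "joint_efforts": joint torques, N m; "position": TCP position; "ee_rot": TCP orientation; "contact_force": force on the tool from outside, world axes, zero at the start; "wrist_torque": the same for the moment, N m; "gripper_width": finger opening in mm.
Only numpy, scipy, OpenCV 4.12 (cv2) and the standard library are available. Lean on these libraries where they do the work, as an engineer would, in place of code of your own. Each camera call takes 0.05 s, during which the arm holds its last target. There are 200 camera calls.

## Working session

There is one attempt and no reset: what is moved stays moved. The work goes in short steps, Python scripts to look and compute and a tool call to move; the robot and the scene stay as the last step left them, time stands still between calls to the robot, and variables do not carry over. Pictures are saved under pics/ and viewed, about 12 in all and at most 16, crops included, and the job is handed in when it is done.

Besides the shell and the picture viewer there is one more tool, called after "Call:" by a JSON object that holds its "op" and its "data". servo_tool: Moves the arm, as the interface text tells. Its arguments: {"type":"object","properties":{"rows":{"type":"array","items":{"type":"array","items":{"type":"number"}}}},"required":["rows"]}

```bash
ls; mkdir -p pics
python3 - <<'E'
from bench import *
import cv2,numpy as np,pickle
s=read_state();print(s)
for n in ("scene","side","wrist"):
    d=get_image(n);pickle.dump(d,open(f"pics/{n}0.pkl","wb"));cv2.imwrite(f"pics/{n}0.png",d["image"][:,:,::-1])
    print(n,d["mtx"].round(1).tolist(),d["extrinsics"].round(3).tolist(),[k for k in d])
E
```

```text
pics
{'clock': 0.0, 'joints': array([-9.79399962e-01,  3.85561259e-01,  6.61233056e-03, -5.05527769e-04,
       -1.19400615e+00, -2.58609900e-01]), 'joint_vel': array([-8.32913999e-04, -7.23262107e-04,  1.04619241e-03,  1.77144334e-03,
       -2.11726215e-05, -1.06619382e-03]), 'joint_efforts': array([ 4.77900212e-04, -3.92293525e+01,  1.88400525e+01,  4.18601856e+00,
       -4.64025172e-03,  3.90883017e-06]), 'position': array([ 204.0122882 , -590.16394769,  241.21247511]), 'ee_rot': array([-1.65534412e-01,  9.86203396e-01,  1.08021933e-03, -2.31020008e-04]), 'contact_force': array([ 0.00829821, -0.42377992, -0.34187461]), 'wrist_torque': array([-0.01712236,  0.01407493, -0.02227853]), 'gripper_width': 85.8585249019234}
scene [[394.4, 0.0, 330.5], [0.0, 394.4, 193.5], [0.0, 0.0, 1.0]] [[-0.907, -0.296, 0.3, 834.27], [0.422, -0.661, 0.621, 565.891], [0.014, 0.69, 0.724, 857.74], [0.0, 0.0, 0.0, 1.0]] ['image', 'mtx', 'extrinsics']
side [[511.6, 0.0, 312.0], [0.0, 511.6, 201.1], [0.0, 0.0, 1.0]] [[1.0, 0.027, 0.0, 510.484], [-0.02, 0.76, -0.649, -1012.786], [-0.018, 0.649, 0.761, 1261.089], [0.0, 0.0, 0.0, 1.0]] ['image', 'mtx', 'extrinsics']
wrist [[323.7, 0.0, 313.6], [0.0, 323.7, 202.7], [0.0, 0.0, 1.0]] [[-0.326, -0.897, -0.298, 127.988], [0.945, -0.309, -0.105, -617.239], [0.003, -0.316, 0.949, 373.17], [0.0, 0.0, 0.0, 1.0]] ['image', 'mtx', 'extrinsics']
```

View pics/scene0.png

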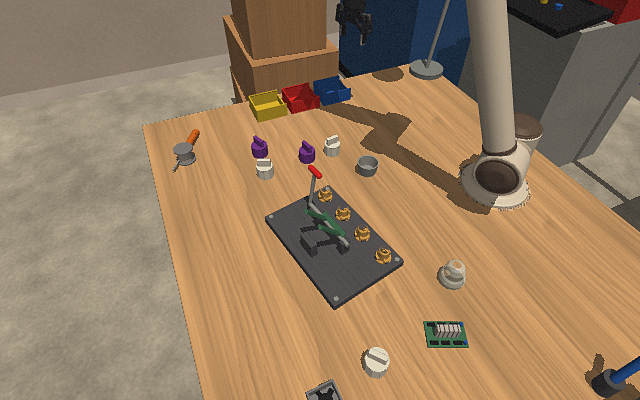

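View pics/side0.png

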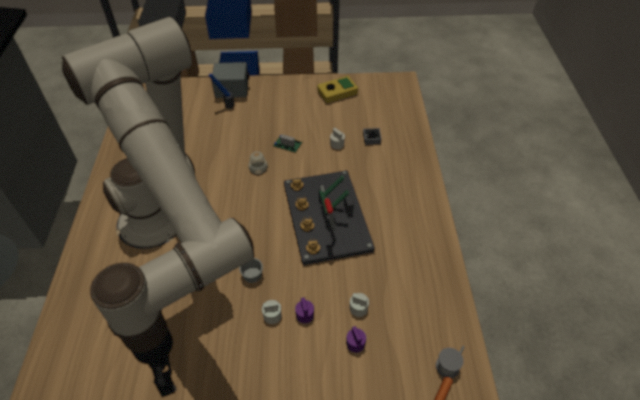

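The scene view shows the holder at (335,245) with its lever raised (red bar at 315,172) and necks at (325,194), (343,213), (362,233) and (384,255).
- **White bushing candidates (scene):** (265,168), (332,147) and (376,362). In the side view these are (359,304), (272,311) and (337,138).
- **Look-alikes to leave alone:** purple ones at (260,146) and (307,152), and the insulator at (453,273), which is clear and has no bar.
- **Board:** (446,333).

Next is one close composite crop to check these choices.

```bash
cat > h.py <<'E'
import cv2,numpy as np,pickle
from scipy.spatial.transform import Rotation as R
def load(n): return pickle.load(open(f"pics/{n}.pkl","rb"))
def ray(d,u,v):
    k=d["mtx"];E=d["extrinsics"];c=np.array([(u-k[0,2])/k[0,0],-(v-k[1,2])/k[1,1],-1.]);return E[:3,3],E[:3,:3]@c
def plane(d,u,v,z):
    o,r=ray(d,u,v);return o+r*(z-o[2])/r[2]
def proj(d,P):
    k=d["mtx"];E=d["extrinsics"];c=E[:3,:3].T@(np.asarray(P,float)-E[:3,3]);return np.array([k[0,0]*c[0]/-c[2]+k[0,2],k[1,1]*-c[1]/-c[2]+k[1,2]])
def tri(*a):
    A=np.zeros((3,3));b=np.zeros(3)
    for d,u,v in a:
        o,r=ray(d,u,v);r=r/np.linalg.norm(r);M=np.eye(3)-np.outer(r,r);A+=M;b+=M@o
    return np.linalg.solve(A,b)
def crop(d,x,y,w,h,s): return cv2.resize(d["image"][y:y+h,x:x+w,::-1],None,fx=s,fy=s,interpolation=cv2.INTER_CUBIC)
def blobs(d,lo,hi,amin=20):
    m=cv2.inRange(cv2.cvtColor(d["image"],cv2.COLOR_RGB2HSV),np.array(lo),np.array(hi))
    n,l,st,c=cv2.connectedComponentsWithStats(m)
    return m,[(c[i].round(1).tolist(),st[i].tolist()) for i in range(1,n) if st[i,4]>=amin]
E
python3 - <<'E'
from h import *
a,b=load("scene0"),load("side0")
L=np.vstack([crop(a,230,130,200,200,2)[:,:400],crop(a,340,310,200,90,2)[:,:400]])
Rr=np.vstack([crop(b,240,110,160,240,2.4)])
H=max(len(L),len(Rr));f=lambda i:cv2.copyMakeBorder(i,0,H-len(i),0,0,0)
cv2.imwrite("pics/c1.png",np.hstack([f(L),f(Rr)]));print(H)
for n,d in(("sc",a),("si",b)):
    print(n,"white",blobs(d,(0,0,165),(180,45,255),30)[1])
    print(n,"red",blobs(d,(0,180,90),(6,255,255),8)[1])
    print(n,"gold",blobs(d,(10,150,90),(22,255,255),15)[1][:12])
E
```

```text
580
sc white [([332.8, 144.6], [325, 141, 15, 7, 57]), ([264.1, 167.6], [257, 163, 16, 8, 62]), ([377.0, 359.6], [365, 347, 25, 26, 356])]
sc red [([630.0, 11.7], [617, 0, 23, 24, 289]), ([300.7, 97.5], [282, 82, 38, 32, 622]), ([284.8, 99.2], [283, 97, 4, 6, 9]), ([314.7, 171.1], [308, 165, 14, 14, 87])]
sc gold [([192.7, 135.9], [186, 129, 14, 15, 103]), ([325.1, 195.4], [318, 189, 14, 13, 118]), ([342.9, 214.0], [336, 208, 14, 13, 127]), ([362.3, 233.9], [355, 226, 15, 15, 151]), ([383.1, 256.2], [375, 249, 16, 15, 160])]
si white []
si red [([328.1, 205.2], [325, 199, 7, 13, 54])]
si gold [([443.6, 389.0], [434, 377, 18, 23, 232])]
```

View pics/c1.png

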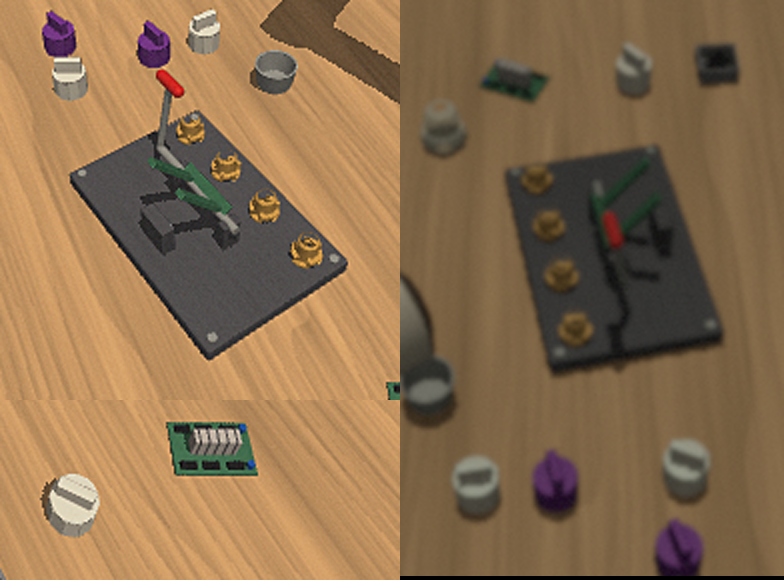

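View pics/wrist0.png

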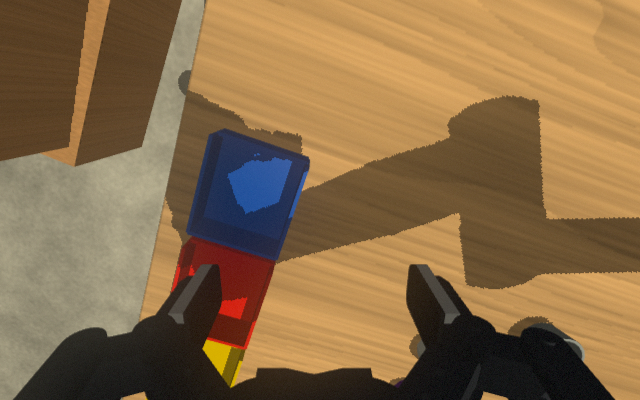

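Run:
```python
from h import *
a,b=load("scene0"),load("side0")
np.set_printoptions(precision=1,suppress=True)
S=[(325.1,195.4),(342.9,214),(362.3,233.9),(383.1,256.2)];T=[(312.9,246.7),(307.5,224.6),(302.1,203.75),(297.1,185)]
for s,t in zip(S,T): print("neck",plane(a,*s,41),plane(b,*t,41),tri((a,*s),(b,*t)))
for n,q in (("a",[(271,216.5),(397,259),(336,298.5)]),("b",[(287.9,181.7),(345,173.3),(369.6,245.4),(306.2,256.7)])):
    for p in q: print("screw",n,plane({"a":a,"b":b}[n],*p,24))
for s,t in zip([(332,147),(264.7,169),(376.5,362)],[(271.3,312.1),(358.7,305),(337.5,139.2)]): print("bush",plane(a,*s,35),plane(b,*t,35),tri((a,*s),(b,*t)))
print("bar",tri((a,314.7,171.1),(b,328.1,205.2)))
print("board",[plane(a,*p,4) for p in [(423.5,321.5),(461,321),(469,346.5),(428,347)]])
print("fork tips", tri((a,302,203),(b,333,177)))
```

```text
neck [ 512.5 -134.1   41. ] [ 509.1 -146.5   41. ] [ 509.2 -140.9   33.1]
neck [497.  -50.8  41. ] [494.5 -64.5  41. ] [493.9 -57.5  32.2]
neck [481.   31.4  41. ] [478.8  18.4  41. ] [478.   25.8  32.6]
neck [466.7 114.5  41. ] [463.3  98.1  41. ] [462.4 108.4  30. ]
screw a [ 675.  -136.9   24. ]
screw a [431.3 127.   24. ]
screw a [619.1 162.4  24. ]
screw b [432.4 129.3  24. ]
screw b [622.1 160.4  24. ]
screw b [ 676.5 -135.1   24. ]
screw b [ 488.8 -169.3   24. ]
bush [ 400.5 -326.8   35. ] [ 393.8 -351.2   35. ] [ 392.5 -343.1   19.9]
bush [ 632.5 -315.6   35. ] [ 627.7 -337.    35. ] [ 629.1 -329.7   21.7]
bush [608.1 331.7  35. ] [605.1 315.5  35. ] [605.4 328.3  23.5]
bar [ 554.7 -104.7  177.2]
board [array([456.3, 288.3,   4. ]), array([377. , 323.2,   4. ]), array([398.2, 378.5,   4. ]), array([480.9, 341.8,   4. ])]
fork tips [598.9 -11.1 181.5]
```

The crop confirms three white bushings, with the purple ones apart, and the board at centre ≈(428,333). The holder centre is ≈(554,-4) with yaw 0.189 rad. I triangulate the lever bar at (555,-105,177), so the fork is at about 0.57 rad. I'll shut the fingers and move to the robot side of the bar.

Call:
{"op": "servo_tool", "data": {"rows": [[0, -3.6, 2.9, 0.65, 0, 0, 0], [0, -3.6, 2.9, 0.65, 0, 0, 0], [0, -3.6, 2.9, 0.65, 0, 0, 0], [0, -3.6, 2.9, 0.65, 0, 0, 0], [0, -3.6, 2.9, 0.65, 0, 0, 0], [0, -3.6, 2.9, 0.65, 0, 0, 0], [0, -3.6, 2.9, 0.65, 0, 0, 0], [0, -3.6, 2.9, 0.65, 0, 0, 0], [0, -3.6, 2.9, 0.65, 0, 0, 0], [0, -3.6, 2.9, 0.65, 0, 0, 0], [0, -3.6, 2.9, 0.65, 0, 0, 0], [0, -3.6, 2.9, 0.65, 0, 0, 8.2]]}}

```text
clock: 1.35
position: [499.1, -119.2, 164.1]
ee_rot: [-0.094, 0.996, 0.0, -0.0]
contact_force: [1.1, -0.6, -0.0]
gripper_width: -0.5
```

```bash
cat >> h.py <<'E'
def pose():
    from bench import read_state
    s=read_state();M=R.from_quat(s["ee_rot"]).as_matrix();return s,M
def go(x,y,z,psi=None):
    "shift in tool axes (cm) and turn about tool z (deg) to reach TCP x,y,z with jaw axis at psi (world rad)"
    s,M=pose();d=M.T@(np.array([x,y,z])-s["position"])/10
    c=np.arctan2(M[1,1],M[0,1]);o=""
    if psi is not None:
        t=(-(psi-c)+np.pi/2)%np.pi-np.pi/2;o=f"turn {np.degrees(t):.1f}"
    print("t",round(s["clock"],1),"pos",s["position"].round(1),"psi",round(c,3),"tilt",M[:2,2].round(3),"j6",round(s["joints"][5],2),"F",s["contact_force"].round(1),"w",round(s["gripper_width"],1),"-> shift",d.round(2),o)
E
python3 -c "
from h import *
go(500.7,-115,163,1.76)"
```

```text
t 1.4 pos [ 499.1 -119.2  164.1] psi 1.759 tilt [-0.  0.] j6 -1.46 F [ 1.1 -0.6 -0. ] w -0.5 -> shift [-0.24  0.39  0.11] turn -0.1
```

Call:
{"op": "servo_tool", "data": {"rows": [[0, -2.0, 0.4, 0, 0, 0, 0], [0, -1.5, 0, 0, 0, 0, 0], [0, -0.7, 0, 0, 0, 0, 0], [0, -0.7, 0, 0, 0, 0, 0], [0, -0.7, 0, 0, 0, 0, 0], [0, -0.7, 0, 0, 0, 0, 0], [0, -0.7, 0, 0, 0, 0, 0], [0, -0.7, 0, 0, 0, 0, 0], [0, -0.5, 0, 0, 0, 0, 0]]}}

```text
clock: 2.25
position: [574.8, -102.5, 163.4]
ee_rot: [-0.095, 0.995, 0.0, -0.004]
contact_force: [-5.9, -1.3, 1.1]
gripper_width: 0.1
```

Call:
{"op": "servo_tool", "data": {"rows": [[0, -0.4, 0, 0, 0, 0, 0], [0, -0.4, 0, 0, 0, 0, 0], [0, -0.3, 0, 0, 0, 0, 0]]}}

```text
clock: 2.55
position: [583.8, -100.7, 161.9]
ee_rot: [-0.094, 0.996, 0.0, -0.007]
contact_force: [-7.2, -1.7, -1.6]
gripper_width: -0.2
```

Call:
{"op": "servo_tool", "data": {"rows": [[0, -0.4, 0, 0, 0, 0, 0], [0, -0.4, 0, 0, 0, 0, 0], [0, -0.3, 0, 0, 0, 0, 0], [0, -0.2, 0, 0, 0, 0, 0]]}}

```text
clock: 2.95
position: [593.7, -98.6, 161.2]
ee_rot: [-0.094, 0.996, 0.001, -0.01]
contact_force: [-14.2, -2.8, 2.2]
gripper_width: 0.2
```

Call:
{"op": "servo_tool", "data": {"rows": [[0, -0.2, 0, 0, 0, 0, 0], [0, -0.2, 0, 0, 0, 0, 0], [0, 0, 0, 0, 0, 0, 0]]}}

```text
clock: 3.25
position: [594.0, -98.6, 161.1]
ee_rot: [-0.094, 0.995, 0.001, -0.015]
contact_force: [-18.9, -3.4, 6.2]
gripper_width: 0.1
```

Contact now holds at 19 N with no travel, so the fork is on its stop. I'll back off, then move over toward the bushing at ≈(630,-329).

Call:
{"op": "servo_tool", "data": {"rows": [[0, 2.0, 0, 0, 0, 0, 0], [0.5, 2.0, 0, -2, 0, 0, 0], [1, 0, 0, -4, 0, 0, 0], [1, -0.3, -4.5, 0, 0, 0, 0], [1, -0.4, -4.5, 0, 0, 0, 0], [1, -0.4, -4.5, 0, 0, 0, 0], [1, -0.4, -4.5, 0, 0, 0, 0], [1, -0.4, -4.5, 0, 0, 0, 0], [1, 0, 0, 2, 0, 0, 0], [1, 0, 0, 0, 0, 0, 0]]}}

```text
clock: 4.25
position: [625.7, -322.2, 200.2]
ee_rot: [-0.094, 0.996, 0.002, -0.003]
contact_force: [-0.6, 0.1, -1.1]
gripper_width: 85.3
```

```bash
cat >> h.py <<'E'
def shot(n,tag):
    from bench import get_image
    d=get_image(n);pickle.dump(d,open(f"pics/{tag}.pkl","wb"));cv2.imwrite(f"pics/{tag}.png",d["image"][:,:,::-1]);return d
E
python3 - <<'E'
from h import *
w=shot("wrist","w1");a=shot("scene","sc1");b=shot("side","si1")
go(620,-325,160,1.76)
for n,d in(("sc",a),("si",b)):
    print(n,"red",[x for x in blobs(d,(0,180,70),(6,255,255),8)[1]])
cv2.imwrite("pics/v1.png",np.hstack([cv2.resize(w["image"][:,:,::-1],(480,300)),cv2.resize(crop(a,230,130,200,200,1.5),(300,300))]))
for P in [(632,-328,63),(632,-328,39),(632,-328,0)]: print(proj(w,P))
E
```

```text
t 4.4 pos [ 627.8 -320.9  205. ] psi 1.763 tilt [ 0. -0.] j6 -1.14 F [0.4 0.8 0. ] w 85.1 -> shift [ 0.85 -0.25  4.5 ] turn 0.2
sc red [([597.2, 1.4], [590, 0, 13, 5, 28]), ([624.7, 9.9], [604, 0, 36, 24, 477]), ([300.4, 97.6], [282, 82, 38, 32, 700]), ([294.3, 182.9], [288, 176, 14, 15, 93])]
si red []
[305.26932207 199.57068524]
[305.75470267 191.91662684]
[306.40545259 181.65482846]
```

View pics/v1.png

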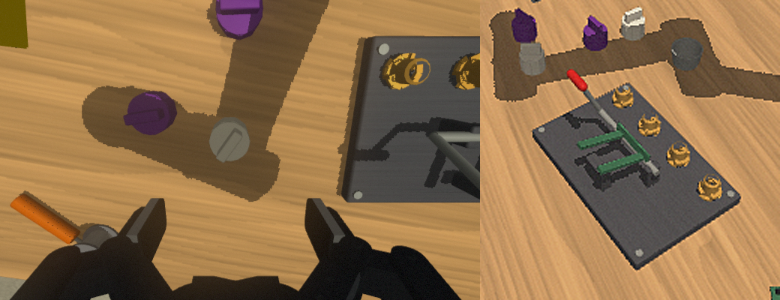

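Fork down: its arms now lie low and the lever leans away. The wrist view shows the shadowed white bushing at about (305,188) full-size, with its bar diagonal. A zoom gives the bar direction.

Run:
```python
from h import *
w=load("w1")
cv2.imwrite("pics/v2.png",crop(w,265,150,80,80,6))
```

```text
(no output)
```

View pics/v2.png

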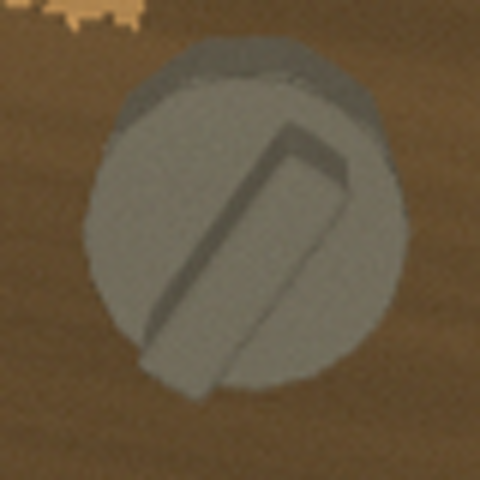

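```bash
cat >> h.py <<'E'
def bush(w,x0,y0,s,e1,e2,cap,base=0):
    f=lambda p,z:plane(w,x0+p[0]/s,y0+p[1]/s,base+z)
    A,B=f(e1,63),f(e2,63);d=B-A;psi=np.arctan2(d[1],d[0])+np.pi/2
    print("bar len",np.linalg.norm(d).round(1),"mid",((A+B)/2).round(1),"cap",f(cap,39).round(1),"grasp psi",psi.round(3));return (A+B)/2,psi
E
python3 - <<'E'
from h import *
m,p=bush(load("w1"),265,150,6,(321.5,172),(170,383.5),(247,235))
go(m[0],m[1],110,p)
E
```

```text
bar len 39.0 mid [ 629.3 -328.1   63. ] cap [ 629.3 -328.1   39. ] grasp psi 1.152
t 4.4 pos [ 627.8 -320.9  205. ] psi 1.763 tilt [ 0. -0.] j6 -1.14 F [0.4 0.8 0. ] w 85.1 -> shift [-0.   -0.73  9.5 ] turn 35.0
```

Call:
{"op": "servo_tool", "data": {"rows": [[0.5, 0, -0.7, 1, 0, 0, 0], [0.5, 0, 0, 2, 0, 0, 7], [0.5, 0, 0, 2, 0, 0, 7], [0.5, 0, 0, 2, 0, 0, 7], [0.5, 0, 0, 2, 0, 0, 7], [0.5, 0, 0, 2, 0, 0, 7], [0.5, 0, 0, 2, 0, 0, 0], [0.5, 0, 0, 0.5, 0, 0, 0], [0.5, 0, 0, 0, 0, 0, 0], [0.5, 0, 0, 0, 0, 0, 0]]}}

```text
clock: 5.4
position: [630.1, -328.2, 70.8]
ee_rot: [0.208, 0.978, -0.0, 0.001]
contact_force: [-0.3, 0.2, -0.0]
gripper_width: 42.7
```

Run:
```python
from h import *
go(629.3,-328.1,53,1.152)
```

```text
t 5.4 pos [ 630.1 -328.2   70.8] psi 1.152 tilt [ 0.002 -0.001] j6 -1.74 F [-0.3  0.2 -0. ] w 42.7 -> shift [ 0.08 -0.03  1.78] turn 0.0
```

Call:
{"op": "servo_tool", "data": {"rows": [[0.5, 0, 0, 1.2, 0, 0, 0], [0.5, 0, 0, 0.6, 0, 0, 0], [0, 0, 0, 0, 0, 0, 0], [0, 0, 0, 0, 0, 0, 0], [0, 0, 0, 0, 0, 0, 0], [0, 0, 0, 0, 0, 0, 0], [0, 0, 0, -2, 0, 0, 0], [0, 0, 0, -4, 0, 0, 0], [0, 0, 0, -4, 0, 0, 0], [0, 0, 0, 0, 0, 0, 0]]}}

```text
clock: 6.4
position: [632.9, -329.7, 159.7]
ee_rot: [0.208, 0.978, -0.002, 0.007]
contact_force: [0.6, 0.4, 0.1]
gripper_width: 10.6
```

Run:
```python
from h import *
go(509.5,-142,155,None)
```

```text
t 6.4 pos [ 632.9 -329.7  159.7] psi 1.153 tilt [ 0.013 -0.006] j6 -1.74 F [0.6 0.4 0.1] w 10.6 -> shift [18.9  12.14  0.19]
```

Call:
{"op": "servo_tool", "data": {"rows": [[0, 3.78, 1.2, 0, 0, 0, 0], [0, 3.78, 1.2, 0, 0, 0, 0], [0, 3.78, 1.2, 0, 0, 0, 0], [0, 3.78, 1.2, 0, 0, 0, 0], [0, 3.78, 1.2, 0, 0, 0, 0], [0, 0, 0, 0, 0, 0, 0], [0, 0, 0, 0, 0, 0, 0]]}}

```text
clock: 7.1
position: [481.1, -195.9, 152.1]
ee_rot: [0.208, 0.978, -0.0, 0.001]
contact_force: [0.4, -0.1, 0.1]
gripper_width: 10.8
```

Run:
```python
from h import *
w=shot("wrist","w2")
s,M=pose()
for n,P in (("a",(509.5,-142.4)),("b",(493.5,-58.9)),("c",(477.5,24.5))): print(n,proj(w,(*P,58)).round(1),proj(w,(*P,24)).round(1))
go(509.5,-142,155)
cv2.imwrite("pics/v3.png",crop(w,0,0,640,400,1.25))
```

```text
a [394.7 214.8] [385.1 200.7]
b [500.2 149.5] [476.8 142.7]
c [620.7  74.9] [579.8  77.5]
t 7.2 pos [ 481.9 -196.3  152. ] psi 1.152 tilt [ 0.002 -0.   ] j6 -1.92 F [ 1.3  0.2 -0.2] w 10.5 -> shift [-0.31  6.09 -0.3 ]
```

View pics/v3.png

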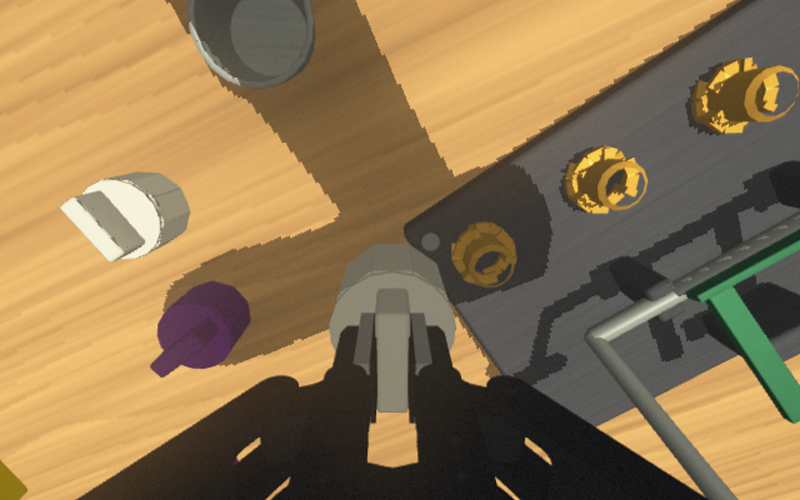

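Run:
```python
from h import *
w=load("w2")
for p in [(493,265),(623,187),(772,94)]: print(plane(w,p[0]/1.25,p[1]/1.25,58).round(1))
# gold mask centre of tip rings: crop for better read
print("held cap bottom px",proj(w,(481.9,-196.3,99)).round(1), proj(w,(481.9,-196.3,138)).round(1))
```

```text
[ 507.3 -141.9   58. ]
[493. -60.  58.]
[476.9  22.6  58. ]
held cap bottom px [313.7 233.1] [313.9 264.3]
```

Call:
{"op": "servo_tool", "data": {"rows": [[0, -0.1, 3.0, 0, 0, 0, 0], [0, -0.1, 3.1, 0, 0, 0, 0], [0, 0, 0, 0, 0, 0, 0], [0, 0, 0, 1.5, 0, 0, 0], [0, 0, 0, 1.5, 0, 0, 0], [0, 0, 0, 0, 0, 0, 0]]}}

```text
clock: 7.75
position: [506.9, -142.0, 119.3]
ee_rot: [0.209, 0.978, -0.0, -0.002]
contact_force: [-0.8, 0.4, -0.4]
gripper_width: 10.7
```

Run:
```python
from h import *
go(508.7,-142.1,95)
```

```text
t 7.8 pos [ 506.9 -142.   119.3] psi 1.15 tilt [-0.005  0.   ] j6 -2.03 F [-0.8  0.4 -0.4] w 10.7 -> shift [-0.18  0.06  2.43]
```

Call:
{"op": "servo_tool", "data": {"rows": [[0, -0.1, 0, 0.5, 0, 0, 0], [0, 0, 0, 0.5, 0, 0, 0], [0, 0, 0, 0.5, 0, 0, 0], [0, 0, 0, 0, 0, 0, 0]]}}

```text
clock: 8.15
position: [508.3, -141.9, 105.9]
ee_rot: [0.208, 0.978, -0.0, -0.001]
contact_force: [0.2, 0.8, 0.3]
gripper_width: 10.8
```

Call:
{"op": "servo_tool", "data": {"rows": [[0, 0, 0, 0.4, 0, 0, 0], [0, 0, 0, 0.4, 0, 0, 0], [0, 0, 0, 0.4, 0, 0, 0], [0, 0, 0, 0, 0, 0, 0]]}}

```text
clock: 8.55
position: [508.2, -141.7, 93.7]
ee_rot: [0.208, 0.978, -0.0, -0.001]
contact_force: [-0.5, -0.4, -0.6]
gripper_width: 10.6
```

Call:
{"op": "servo_tool", "data": {"rows": [[0, 0, 0, 0.2, 0, 0, 0], [0, 0, 0, 0.2, 0, 0, 0], [0, 0, 0, 0.2, 0, 0, 0], [0, 0, 0, 0, 0, 0, 0]]}}

```text
clock: 8.95
position: [508.5, -141.7, 88.1]
ee_rot: [0.208, 0.978, -0.0, -0.0]
contact_force: [0.3, -0.2, -0.9]
gripper_width: 10.6
```

Call:
{"op": "servo_tool", "data": {"rows": [[0, 0, 0, 0.2, 0, 0, 0], [0, 0, 0, 0.2, 0, 0, 0], [0, 0, 0, 0, 0, 0, 0]]}}

```text
clock: 9.25
position: [508.5, -141.8, 84.1]
ee_rot: [0.208, 0.978, -0.0, -0.0]
contact_force: [0.1, -0.1, -0.6]
gripper_width: 11.0
```

Call:
{"op": "servo_tool", "data": {"rows": [[0, 0, 0, 0.2, 0, 0, 0], [0, 0, 0, 0.2, 0, 0, 0], [0, 0, 0, 0, 0, 0, 0]]}}

```text
clock: 9.55
position: [508.4, -141.7, 80.0]
ee_rot: [0.208, 0.978, -0.0, -0.0]
contact_force: [0.4, -0.6, -1.2]
gripper_width: 10.4
```

Run:
```python
from h import *
w=shot("wrist","w3");a=shot("scene","sc3")
cv2.imwrite("pics/v4.png",np.hstack([crop(w,200,150,240,200,1.6),crop(a,270,150,100,100,3.2)]))
```

```text
(no output)
```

View pics/v4.png

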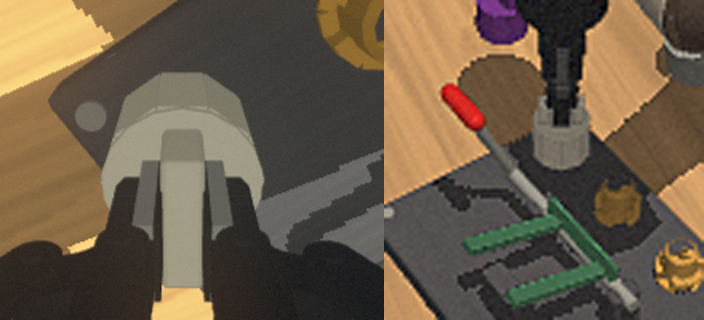

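Call:
{"op": "servo_tool", "data": {"rows": [[0, 0, 0, 0.15, 0, 0, 0], [0, 0, 0, 0.15, 0, 0, 0], [0, 0, 0, 0, 0, 0, 0]]}}

```text
clock: 9.95
position: [509.1, -141.8, 79.1]
ee_rot: [0.208, 0.978, -0.0, 0.0]
contact_force: [-2.7, 1.2, 10.2]
gripper_width: 10.7
```

Call:
{"op": "servo_tool", "data": {"rows": [[0, 0, 0, 0.05, 0, 0, 7], [0, 0, 0, 0.05, 0, 0, 7], [0, 0, 0, 0.05, 0, 0, 7], [0, 0, 0, 0.05, 0, 0, 7], [0, 0, 0, 0.05, 0, 0, 7], [0, 0, 0, 0, 0, 0, 0]]}}

```text
clock: 10.55
position: [509.8, -142.1, 77.1]
ee_rot: [0.493, 0.87, 0.0, 0.001]
contact_force: [-3.2, 1.0, 10.9]
gripper_width: 10.6
```

```bash
python3 -c "
from h import *
go(508.7,-142.1,75);print(pose()[0]['wrist_torque'].round(2))"
```

```text
t 10.6 pos [ 509.8 -142.1   77.1] psi 0.539 tilt [ 0.003 -0.001] j6 -2.64 F [-3.2  1.  10.9] w 10.6 -> shift [ 0.05 -0.1   0.21] 
[ 0.13  0.83 -0.14]
```

Call:
{"op": "servo_tool", "data": {"rows": [[0, 0, 0, 0.06, 0, 0, 7], [0, 0, 0, 0.06, 0, 0, 7], [0, 0, 0, 0.06, 0, 0, 7], [0, 0, 0, 0, 0, 0, 0]]}}

```text
clock: 10.95
position: [510.0, -142.5, 75.2]
ee_rot: [0.643, 0.765, 0.0, 0.002]
contact_force: [-1.8, -1.6, 9.7]
gripper_width: 10.6
```

```bash
python3 -c "
from h import *
go(508.7,-142.1,75);print(pose()[0]['wrist_torque'].round(2))"
```

```text
t 10.9 pos [ 510.  -142.5   75.2] psi 0.173 tilt [ 0.003 -0.001] j6 -3.01 F [-1.8 -1.6  9.7] w 10.6 -> shift [ 0.06 -0.12  0.02] 
[-0.45  0.58 -0.12]
```

Dropped about 4 mm and j6 is near its limit. I'll regrip half a turn back to check the end stop.

Call:
{"op": "servo_tool", "data": {"rows": [[0.4, 0, 0, -0.1, 0, 0, 0], [0.4, 0, 0, 0, 0, 0, 0], [0.4, 0, 0, -2, 0, 0, 0], [0.4, 0, 0, -2, 0, 0, 0], [0.4, 0, 0, 0, 0, 0, -8.57], [0.4, 0, 0, 0, 0, 0, -8.57], [0.4, 0, 0, 0, 0, 0, -8.57], [0.4, 0, 0, 0, 0, 0, -8.57], [0.4, 0, 0, 0, 0, 0, -8.57], [0.4, 0, 0, 0, 0, 0, -8.57], [0.4, 0, 0, 0, 0, 0, -8.57], [0.4, 0, 0, 0, 0, 0, -8.57]]}}

```text
clock: 12.15
position: [508.5, -141.6, 113.6]
ee_rot: [0.097, 0.995, 0.0, -0.0]
contact_force: [0.0, 0.5, -0.1]
gripper_width: 34.4
```

Call:
{"op": "servo_tool", "data": {"rows": [[0.4, 0, 0, 0, 0, 0, -8.57], [0.4, 0, 0, 0, 0, 0, -8.57], [0.4, 0, 0, 0, 0, 0, -8.57], [0.4, 0, 0, 0, 0, 0, -8.57], [0.4, 0, 0, 0, 0, 0, -8.57], [0.4, 0, 0, 0, 0, 0, -8.57], [0.4, 0, 0, 0, 0, 0, -8.57], [0.4, 0, 0, 0, 0, 0, -8.57], [0.4, 0, 0, 0, 0, 0, -8.57], [0.4, 0, 0, 0, 0, 0, -8.57], [0.4, 0, 0, 0, 0, 0, -8.57], [0.4, 0, 0, 0, 0, 0, -8.57]]}}

```text
clock: 13.35
position: [508.5, -141.6, 113.6]
ee_rot: [0.718, -0.696, -0.0, 0.0]
contact_force: [0.5, 0.1, -0.1]
gripper_width: 34.0
```

```bash
python3 -c "
from h import *
go(509.5,-142.1,76,0.173)"
```

```text
t 13.3 pos [ 508.5 -141.6  113.6] psi -3.112 tilt [-0.001  0.   ] j6 -0.01 F [ 0.5  0.1 -0.1] w 34.0 -> shift [ 0.05 -0.1   3.76] turn -8.2
```

Call:
{"op": "servo_tool", "data": {"rows": [[0.4, 0, 0, 0, 0, 0, -8.2], [0.4, 0, 0, 2, 0, 0, 0], [0.4, 0, 0, 1.7, 0, 0, 0], [0, 0, 0, 0, 0, 0, 0], [0, 0, 0, 0, 0, 0, 0], [0, 0, 0, 0, 0, 0, 0], [0, 0, 0, 0.1, 0, 0, 5], [0, 0, 0, 0.05, 0, 0, 5], [0, 0, 0, 0, 0, 0, 5], [0, 0, 0, 0, 0, 0, 0]]}}

```text
clock: 14.35
position: [509.1, -141.8, 76.5]
ee_rot: [-0.673, 0.74, -0.0, 0.001]
contact_force: [0.1, 0.4, 1.1]
gripper_width: 10.6
```

```bash
python3 -c "
from h import *
go(509.5,-142.1,75,0.173);print(pose()[0]['wrist_torque'].round(2))"
```

```text
t 14.3 pos [ 509.1 -141.8   76.5] psi 3.047 tilt [ 0.001 -0.   ] j6 -0.13 F [0.1 0.4 1.1] w 10.6 -> shift [ 0.03 -0.05  0.15] turn -15.3
[ 0.05  0.06 -0.05]
```

Call:
{"op": "servo_tool", "data": {"rows": [[0, 0, 0, 0.05, 0, 0, 6], [0, 0, 0, 0.05, 0, 0, 6], [0, 0, 0, 0.05, 0, 0, 6], [0, 0, 0, 0, 0, 0, 0]]}}

```text
clock: 14.75
position: [509.0, -141.8, 76.5]
ee_rot: [-0.553, 0.833, -0.001, -0.001]
contact_force: [-4.2, 1.5, 10.7]
gripper_width: 10.8
```

```bash
python3 -c "
from h import *
go(509.5,-142.1,75,0.173);print(pose()[0]['wrist_torque'].round(2));w=shot('wrist','w4');a=shot('scene','sc4')
cv2.imwrite('pics/v5.png',np.hstack([crop(w,200,150,240,200,1.6),crop(a,270,150,100,100,3.2)]))"
```

```text
t 14.8 pos [ 509.  -141.8   76.5] psi 2.744 tilt [ 0.    -0.002] j6 -0.44 F [-4.2  1.5 10.7] w 10.8 -> shift [ 0.   -0.06  0.15] turn -32.7
[0.49 1.3  1.93]
```

View pics/v5.png

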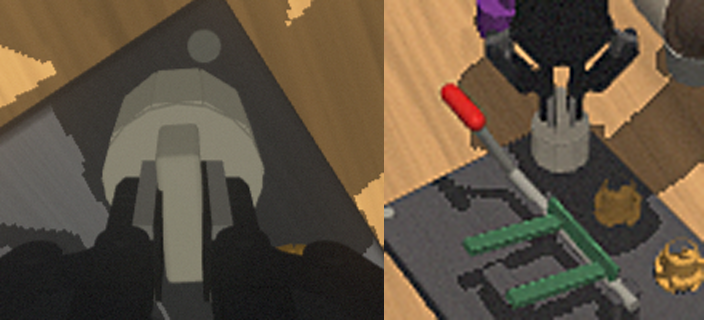

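At the end stop (torque 1.9 N·m, 10.7 N of press, no further sinking). The picture shows the cap low on the plate, with no gap seen. Next I'll release and look at the bushing near (395,-340).

Call:
{"op": "servo_tool", "data": {"rows": [[0.4, 0, 0, -0.15, 0, 0, 0], [0.4, 0, 0, 0, 0, 0, 0], [0.4, 0, 0, -4, 0, 0, 0], [0.4, 0, 0, -4.5, 0, 0, 0], [0.4, 3.78, 0.48, -2, 0, 0, 0], [0.4, 3.78, 0.48, -2, 0, 0, 0], [0.4, 3.78, 0.48, 0, 0, 0, 0], [0.4, 3.78, 0.48, 0, 0, 0, 0], [0.4, 3.78, 0.48, 0, 0, 0, 0], [0.4, 3.78, 0.48, 0, 0, 0, 0], [0.4, 0, 0, 0, 0, 0, 0], [0.4, 0, 0, 0, 0, 0, 0]]}}

```text
clock: 16.05
position: [391.6, -339.0, 200.4]
ee_rot: [-0.548, 0.837, 0.0, 0.0]
contact_force: [0.0, 0.4, -0.9]
gripper_width: 34.1
```

Run:
```python
from h import *
w=shot("wrist","w5")
go(395,-340,200)
print(proj(w,(395,-340,63)),blobs(w,(0,0,120),(180,60,255),100)[1])
cv2.imwrite("pics/v6.png",np.hstack([crop(w,230,110,150,150,4)]))
```

```text
t 16.1 pos [ 392.  -338.4  200.4] psi 2.732 tilt [0. 0.] j6 -0.01 F [ 0.4 -0.3  0. ] w 33.8 -> shift [ 0.03 -0.34  0.04] 
[310.12646396 193.82627254] [([308.8, 162.3], [294, 155, 35, 16, 319]), ([413.6, 264.0], [385, 244, 66, 57, 1211])]
```

View pics/v6.png

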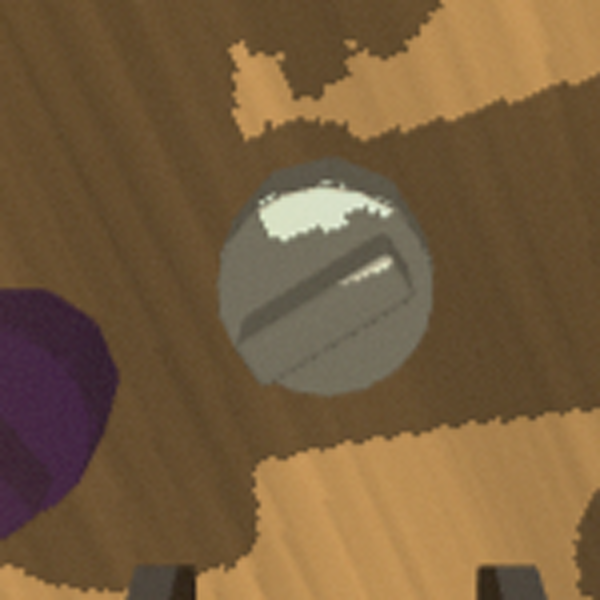

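Run:
```python
from h import *
m,p=bush(load("w5"),230,110,4,(403,275),(251,364),(326,290))
go(m[0],m[1],70,p)
```

```text
bar len 38.5 mid [ 392.5 -342.7   63. ] cap [ 392.5 -343.1   39. ] grasp psi 1.706
t 16.1 pos [ 392.  -338.4  200.4] psi 2.732 tilt [0. 0.] j6 -0.01 F [ 0.4 -0.3  0. ] w 33.8 -> shift [ 0.38 -0.21 13.04] turn 58.8
```

Call:
{"op": "servo_tool", "data": {"rows": [[0.5, 0.38, -0.2, 2, 0, 0, 0], [0.5, 0, 0, 2, 0, 0, 8.4], [0.5, 0, 0, 2, 0, 0, 8.4], [0.5, 0, 0, 2, 0, 0, 8.4], [0.5, 0, 0, 2, 0, 0, 8.4], [0.5, 0, 0, 2, 0, 0, 8.4], [0.5, 0, 0, 1, 0, 0, 8.4], [0.5, 0, 0, 0, 0, 0, 8.4], [0.5, 0, 0, 0, 0, 0, 0], [0.5, 0, 0, 0, 0, 0, 0]]}}

```text
clock: 17.1
position: [393.3, -342.1, 70.8]
ee_rot: [-0.07, 0.998, -0.0, 0.0]
contact_force: [0.2, 0.1, -0.0]
gripper_width: 42.9
```

Run:
```python
from h import *
go(392.5,-342.8,53,1.706)
```

```text
t 17.1 pos [ 393.3 -342.1   70.8] psi 1.711 tilt [ 0.001 -0.   ] j6 -1.03 F [ 0.2  0.1 -0. ] w 42.9 -> shift [ 0.09 -0.06  1.78] turn 0.3
```

Call:
{"op": "servo_tool", "data": {"rows": [[0.5, 0, 0, 1.2, 0, 0, 0], [0.5, 0, 0, 0.6, 0, 0, 0], [0, 0, 0, 0, 0, 0, 0], [0, 0, 0, 0, 0, 0, 0], [0, 0, 0, 0, 0, 0, 0], [0, 0, 0, 0, 0, 0, 0], [0, 0, 0, -2, 0, 0, 0], [0, 0, 0, -4, 0, 0, 0], [0, 0, 0, -4, 0, 0, 0], [0, 0, 0, 0, 0, 0, 0]]}}

```text
clock: 18.1
position: [395.6, -344.6, 158.6]
ee_rot: [-0.068, 0.998, -0.004, 0.005]
contact_force: [0.3, -0.6, -0.7]
gripper_width: 10.7
```

Run:
```python
from h import *
go(493.2,-59.5,155)
```

```text
t 18.1 pos [ 395.6 -344.6  158.6] psi 1.708 tilt [ 0.011 -0.007] j6 -1.03 F [ 0.3 -0.6 -0.7] w 10.7 -> shift [-13.55  26.92   0.28]
```

Call:
{"op": "servo_tool", "data": {"rows": [[0, -1.94, 3.84, 0, 0, 0, 0], [0, -1.94, 3.84, 0, 0, 0, 0], [0, -1.94, 3.84, 0, 0, 0, 0], [0, -1.94, 3.84, 0, 0, 0, 0], [0, -1.94, 3.84, 0, 0, 0, 0], [0, -1.94, 3.84, 0, 0, 0, 0], [0, -1.94, 3.84, 0, 0, 0, 0], [0, 0, 0, 0, 0, 0, -8], [0, 0, 0, 0, 0, 0, -8], [0, 0, 0, 0, 0, 0, -8], [0, 0, 0, 0, 0, 0, -8], [0, 0, 0, 0, 0, 0, 0]]}}

```text
clock: 19.3
position: [490.3, -57.9, 152.2]
ee_rot: [-0.34, 0.94, 0.0, -0.0]
contact_force: [0.4, -0.0, -1.0]
gripper_width: 10.8
```

Run:
```python
from h import *
go(493.2,-59.5,155)
```

```text
t 19.3 pos [490.3 -57.9 152.2] psi 2.265 tilt [-0.001  0.   ] j6 -1.09 F [ 0.4 -0.  -1. ] w 10.8 -> shift [-0.13 -0.31 -0.28]
```

Call:
{"op": "servo_tool", "data": {"rows": [[0, -0.15, -0.28, 1, 0, 0, 0], [0, 0, 0, 1.5, 0, 0, 0], [0, 0, 0, 1, 0, 0, 0], [0, 0, 0, 0.5, 0, 0, 0], [0, 0, 0, 0.5, 0, 0, 0], [0, 0, 0, 0.4, 0, 0, 0], [0, 0, 0, 0.4, 0, 0, 0], [0, 0, 0, 0.4, 0, 0, 0], [0, 0, 0, 0, 0, 0, 0]]}}

```text
clock: 20.2
position: [493.3, -59.2, 95.2]
ee_rot: [-0.34, 0.94, 0.0, -0.0]
contact_force: [-0.2, -0.4, -0.6]
gripper_width: 10.4
```

Call:
{"op": "servo_tool", "data": {"rows": [[0, 0, 0, 0.2, 0, 0, 0], [0, 0, 0, 0.2, 0, 0, 0], [0, 0, 0, 0.2, 0, 0, 0], [0, 0, 0, 0, 0, 0, 0]]}}

```text
clock: 20.6
position: [493.4, -59.2, 89.3]
ee_rot: [-0.34, 0.94, 0.0, -0.0]
contact_force: [-0.4, 0.8, -1.2]
gripper_width: 10.7
```

Run:
```python
from h import *
go(493.2,-59,88)
```

```text
t 20.6 pos [493.4 -59.2  89.3] psi 2.265 tilt [-0.001 -0.   ] j6 -1.08 F [-0.4  0.8 -1.2] w 10.7 -> shift [0.   0.03 0.13]
```

Call:
{"op": "servo_tool", "data": {"rows": [[0, 0, 0, 0.15, 0, 0, 0], [0, 0, 0, 0.15, 0, 0, 0], [0, 0, 0, 0, 0, 0, 0]]}}

```text
clock: 20.9
position: [493.8, -59.2, 87.9]
ee_rot: [-0.34, 0.94, -0.0, 0.0]
contact_force: [-3.5, 1.8, 8.3]
gripper_width: 10.6
```

Contact on the ridges. Now backward with light press.

Call:
{"op": "servo_tool", "data": {"rows": [[0, 0, 0, 0, 0, 0, -8], [0, 0, 0, 0, 0, 0, -8], [0, 0, 0, 0, 0, 0, -8], [0, 0, 0, 0, 0, 0, -8]]}}

```text
clock: 21.3
position: [494.3, -59.1, 87.4]
ee_rot: [-0.589, 0.808, -0.001, 0.001]
contact_force: [0.0, -0.6, 0.1]
gripper_width: 10.9
```

Call:
{"op": "servo_tool", "data": {"rows": [[0, 0, 0, 0, 0, 0, -8], [0, 0, 0, 0, 0, 0, -8], [0, 0, 0, 0, 0, 0, -8]]}}

```text
clock: 21.6
position: [492.8, -59.3, 86.6]
ee_rot: [0.742, -0.671, -0.001, 0.0]
contact_force: [-0.6, -1.1, 3.6]
gripper_width: 10.7
```

Call:
{"op": "servo_tool", "data": {"rows": [[0, 0, 0, 0.15, 0, 0, 0], [0, 0, 0, 0.15, 0, 0, 0], [0, 0, 0, 0.1, 0, 0, 0], [0, 0, 0, 0, 0, 0, 0]]}}

```text
clock: 22.0
position: [493.5, -59.5, 86.0]
ee_rot: [0.74, -0.673, 0.0, -0.0]
contact_force: [-7.8, 0.7, 25.8]
gripper_width: 10.9
```

```bash
python3 -c "
from h import *
go(493.2,-59,81);print(pose()[0]['wrist_torque'].round(2))"
```

```text
t 22.0 pos [493.5 -59.5  86. ] psi -3.047 tilt [ 0. -0.] j6 -0.11 F [-7.8  0.7 25.8] w 10.9 -> shift [-0.05  0.02  0.5 ] 
[ 0.38  2.63 -1.37]
```

```bash
python3 -c "
from h import *
w=shot('wrist','w6');a=shot('scene','sc6')
cv2.imwrite('pics/v7.png',np.hstack([crop(w,200,150,240,200,1.6),crop(a,280,150,100,100,3.2)]))"
```

```text
(no output)
```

View pics/v7.png

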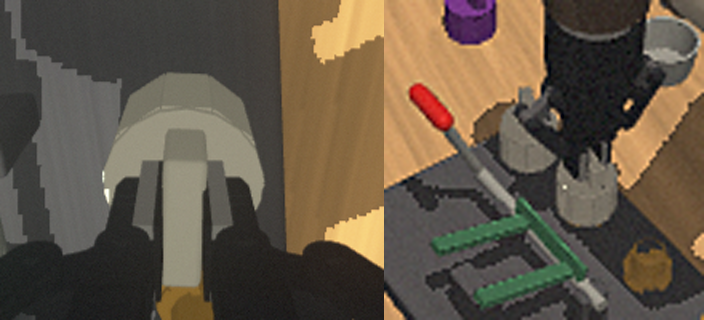

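Call:
{"op": "servo_tool", "data": {"rows": [[0, 0, 0, 0, 0, 0, 3], [0, 0, 0, 0, 0, 0, 3], [0, 0, 0, 0, 0, 0, 3], [0, 0, 0, 0, 0, 0, 0]]}}

```text
clock: 22.5
position: [493.0, -59.4, 82.6]
ee_rot: [-0.687, 0.727, 0.0, -0.0]
contact_force: [-1.7, -1.3, -0.3]
gripper_width: 11.0
```

```bash
python3 -c "
from h import *
go(493.2,-59,81);print(pose()[0]['wrist_torque'].round(2))"
```

```text
t 22.5 pos [493.  -59.4  82.6] psi 3.084 tilt [-0.001 -0.   ] j6 -0.26 F [-1.7 -1.3 -0.3] w 11.0 -> shift [-0.04 -0.01  0.16] 
[-0.11  0.42 -0.01]
```

Confirmed: it was wedged on the stop, and it dropped once relieved. I'll lower to the thread start.

Call:
{"op": "servo_tool", "data": {"rows": [[0, 0, 0, 0.15, 0, 0, 0], [0, 0, 0, 0.15, 0, 0, 0], [0, 0, 0, 0.1, 0, 0, 0], [0, 0, 0, 0, 0, 0, 0]]}}

```text
clock: 22.9
position: [493.3, -59.3, 80.3]
ee_rot: [-0.687, 0.726, 0.0, -0.001]
contact_force: [-5.6, 0.5, 16.4]
gripper_width: 10.8
```

Call:
{"op": "servo_tool", "data": {"rows": [[0, 0, 0, 0, 0, 0, 7], [0, 0, 0, 0, 0, 0, 7], [0, 0, 0, 0.05, 0, 0, 7], [0, 0, 0, 0.05, 0, 0, 7], [0, 0, 0, 0.05, 0, 0, 7], [0, 0, 0, 0.05, 0, 0, 7], [0, 0, 0, 0.05, 0, 0, 7], [0, 0, 0, 0.05, 0, 0, 7], [0, 0, 0, 0, 0, 0, 0]]}}

```text
clock: 23.8
position: [493.9, -59.5, 76.7]
ee_rot: [-0.265, 0.964, -0.0, 0.0]
contact_force: [-3.4, 0.7, 10.0]
gripper_width: 10.8
```

```bash
python3 -c "
from h import *
go(493.2,-59,81);print(pose()[0]['wrist_torque'].round(2))"
```

```text
t 23.8 pos [493.9 -59.5  76.7] psi 2.107 tilt [ 0.    -0.001] j6 -1.24 F [-3.4  0.7 10. ] w 10.8 -> shift [ 0.03  0.08 -0.43] 
[-0.17  1.06 -0.16]
```

Call:
{"op": "servo_tool", "data": {"rows": [[0, 0, 0, 0.03, 0, 0, 6], [0, 0, 0, 0.03, 0, 0, 6], [0, 0, 0, 0, 0, 0, 6], [0, 0, 0, 0, 0, 0, 0]]}}

```text
clock: 24.2
position: [493.8, -59.9, 76.4]
ee_rot: [-0.111, 0.994, -0.001, 0.0]
contact_force: [-3.9, -2.5, 11.4]
gripper_width: 10.7
```

```bash
python3 -c "
from h import *
go(493.2,-59,81);print(pose()[0]['wrist_torque'].round(2))"
```

```text
t 24.2 pos [493.8 -59.9  76.4] psi 1.793 tilt [ 0.    -0.001] j6 -1.56 F [-3.9 -2.5 11.4] w 10.7 -> shift [ 0.04  0.1  -0.46] 
[-0.79  1.23 -0.08]
```

Call:
{"op": "servo_tool", "data": {"rows": [[0, 0, 0, 0, 0, 0, 6], [0, 0, 0, 0, 0, 0, 6], [0, 0, 0, 0, 0, 0, 3], [0, 0, 0, 0, 0, 0, 0]]}}

```text
clock: 24.6
position: [492.8, -59.3, 76.5]
ee_rot: [0.017, 1.0, -0.001, -0.001]
contact_force: [-7.2, 1.6, 14.2]
gripper_width: 10.8
```

```bash
python3 -c "
from h import *
go(493.2,-59,81);print(pose()[0]['wrist_torque'].round(2))"
```

```text
t 24.6 pos [492.8 -59.3  76.5] psi 1.536 tilt [-0.002 -0.001] j6 -1.82 F [-7.2  1.6 14.2] w 10.8 -> shift [-0.03  0.03 -0.45] 
[0.54 2.21 0.7 ]
```

End stop again (torque 0.7 N·m and rising, z 76.5, the same as neck a). Next is the third bushing, near (605,328).

Call:
{"op": "servo_tool", "data": {"rows": [[0.4, 0, 0, -0.15, 0, 0, -2], [0.4, 0, 0, 0, 0, 0, 0], [0.4, 0, 0, -4, 0, 0, 0], [0.4, 0, 0, -4, 0, 0, 0], [0.4, -1.2, 4.3, -1.2, 0, 0, 0], [0.4, -1.2, 4.3, -1.2, 0, 0, 0], [0.4, -1.2, 4.3, -1.2, 0, 0, 0], [0.4, -1.2, 4.3, 0, 0, 0, 0], [0.4, -1.2, 4.3, 0, 0, 0, 0], [0.4, -1.2, 4.3, 0, 0, 0, 0], [0.4, -1.2, 4.3, 0, 0, 0, 0], [0.4, -1.2, 4.3, 0, 0, 0, 0]]}}

```text
clock: 25.8
position: [591.5, 286.5, 192.0]
ee_rot: [0.002, 1.0, 0.0, 0.0]
contact_force: [0.3, -0.2, 0.2]
gripper_width: 34.2
```

Call:
{"op": "servo_tool", "data": {"rows": [[0.4, -0.5, 4.3, 0, 0, 0, 0], [0.4, 0, 0, 0, 0, 0, 0], [0.4, 0, 0, 0, 0, 0, 0]]}}

```text
clock: 26.1
position: [596.0, 328.4, 191.1]
ee_rot: [0.001, 1.0, -0.0, -0.001]
contact_force: [-0.0, -0.4, -1.2]
gripper_width: 34.1
```

Run:
```python
from h import *
w=shot("wrist","w7")
go(605,328,200)
print(proj(w,(605,328,63)))
cv2.imwrite("pics/v8.png",np.hstack([crop(w,220,110,180,150,3.5)]))
```

```text
t 26.1 pos [596.  327.4 191.6] psi 1.567 tilt [-0.001 -0.001] j6 -2.31 F [0.7 0.2 0.1] w 34.0 -> shift [-0.9   0.07 -0.84] 
[313.46394399 206.5059354 ]
```

View pics/v8.png

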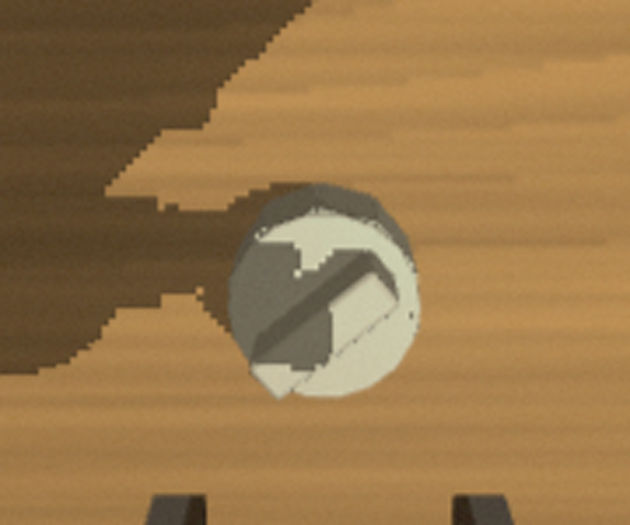

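Run:
```python
from h import *
m,p=bush(load("w7"),220,110,3.5,(386,287.5),(265,382.5),(325.5,303))
go(m[0],m[1],70,p)
```

```text
bar len 38.1 mid [604.5 327.4  63. ] cap [603.6 327.6  39. ] grasp psi 0.689
t 26.1 pos [596.  327.4 191.6] psi 1.567 tilt [-0.001 -0.001] j6 -2.31 F [0.7 0.2 0.1] w 34.0 -> shift [-0.86  0.02 12.16] turn 50.3
```

Call:
{"op": "servo_tool", "data": {"rows": [[0.5, -0.85, 0, 1, 0, 0, 0], [0.5, 0, 0, 1, 0, 0, -8.1], [0.5, 0, 0, 1, 0, 0, -8.1], [0.5, 0, 0, 1, 0, 0, -8.1], [0.5, 0, 0, 1, 0, 0, -8.1], [0.5, 0, 0, 1, 0, 0, -8.1], [0.5, 0, 0, 1, 0, 0, -8.1], [0.5, 0, 0, 1, 0, 0, -8.1], [0.5, 0, 0, 1, 0, 0, -8.1], [0.5, 0, 0, 1, 0, 0, -8.1], [0.5, 0, 0, 1, 0, 0, -8.1], [0.5, 0, 0, 1, 0, 0, -8.1]]}}

```text
clock: 27.35
position: [605.2, 325.7, 71.7]
ee_rot: [-0.701, 0.713, 0.0, -0.0]
contact_force: [0.2, 0.6, -0.7]
gripper_width: 42.9
```

Call:
{"op": "servo_tool", "data": {"rows": [[0.5, 0, 0, 0, 0, 0, -8.1], [0.5, 0, 0, 0, 0, 0, -8.1], [0.5, 0, 0, 0, 0, 0, -8.1], [0.5, 0, 0, 0, 0, 0, -8.1], [0.5, 0, 0, 0, 0, 0, -8.1], [0.5, 0, 0, 0, 0, 0, 0], [0.5, 0, 0, 0, 0, 0, 0]]}}

```text
clock: 28.05
position: [605.0, 326.3, 72.3]
ee_rot: [0.903, -0.43, -0.0, 0.0]
contact_force: [-0.3, 0.8, -0.2]
gripper_width: 42.7
```

Run:
```python
from h import *
go(604.2,327.5,53,.689)
```

```text
t 28.1 pos [605.  326.3  72.3] psi -2.459 tilt [-0. -0.] j6 -0.05 F [-0.3  0.8 -0.2] w 42.7 -> shift [-0.15 -0.01  1.93] turn -0.4
```

Call:
{"op": "servo_tool", "data": {"rows": [[0.5, -0.1, 0, 1.3, 0, 0, 0], [0.5, 0, 0, 0.6, 0, 0, 0], [0, 0, 0, 0, 0, 0, 0], [0, 0, 0, 0, 0, 0, 0], [0, 0, 0, 0, 0, 0, 0], [0, 0, 0, 0, 0, 0, 0], [0, 0, 0, -2, 0, 0, 0], [0, 0, 0, -4, 0, 0, 0], [0, 0, 0, -4, 0, 0, 0], [0, 0, 0, -2, 0, 0, 0], [0, 0, 0, 0, 0, 0, 0], [0, 0, 0, 0, 0, 0, 0]]}}

```text
clock: 29.25
position: [603.7, 328.1, 173.5]
ee_rot: [0.904, -0.428, -0.0, -0.0]
contact_force: [0.7, -0.1, -0.6]
gripper_width: 10.6
```

Run:
```python
from h import *
go(477.5,24.3,165)
```

```text
t 29.2 pos [603.7 328.1 173.5] psi -2.455 tilt [-0.     0.001] j6 -0.05 F [ 0.7 -0.1 -0.6] w 10.6 -> shift [15.5  29.01  0.83]
```

Call:
{"op": "servo_tool", "data": {"rows": [[0, 1.94, 3.63, 0, 0, 0, 0], [0, 1.94, 3.63, 0, 0, 0, 0], [0, 1.94, 3.63, 0, 0, 0, 0], [0, 1.94, 3.63, 0, 0, 0, 0], [0, 1.94, 3.63, 0, 0, 0, 0], [0, 1.94, 3.63, 0, 0, 0, 0], [0, 1.94, 3.63, 0, 0, 0, 0], [0, 1.94, 3.63, 0, 0, 0, 0], [0, 0, 0, 2, 0, 0, 0], [0, 0, 0, 1.2, 0, 0, 0], [0, 0, 0, 0, 0, 0, 0], [0, 0, 0, 0, 0, 0, 0]]}}

```text
clock: 30.45
position: [477.5, 23.8, 140.7]
ee_rot: [0.904, -0.428, -0.001, 0.001]
contact_force: [-0.3, -0.3, -0.5]
gripper_width: 10.6
```

Run:
```python
from h import *
go(477.4,24.2,95)
```

```text
t 30.4 pos [477.5  23.8 140.7] psi -2.455 tilt [-0.002 -0.001] j6 0.3 F [-0.3 -0.3 -0.5] w 10.6 -> shift [-0.04 -0.03  4.57]
```

Call:
{"op": "servo_tool", "data": {"rows": [[0, 0, 0, 1.5, 0, 0, 0], [0, 0, 0, 1, 0, 0, 0], [0, 0, 0, 0.5, 0, 0, 0], [0, 0, 0, 0.5, 0, 0, 0], [0, 0, 0, 0.5, 0, 0, 0], [0, 0, 0, 0.5, 0, 0, 0], [0, 0, 0, 0, 0, 0, 0]]}}

```text
clock: 31.15
position: [477.6, 24.0, 95.9]
ee_rot: [0.904, -0.428, -0.0, 0.0]
contact_force: [-1.1, 1.6, -1.8]
gripper_width: 10.8
```

Call:
{"op": "servo_tool", "data": {"rows": [[0, 0, 0, 0.2, 0, 0, 0], [0, 0, 0, 0.2, 0, 0, 0], [0, 0, 0, 0.2, 0, 0, 0], [0, 0, 0, 0.1, 0, 0, 0], [0, 0, 0, 0, 0, 0, 0]]}}

```text
clock: 31.65
position: [477.8, 24.2, 89.3]
ee_rot: [0.904, -0.428, -0.0, -0.0]
contact_force: [-1.8, 3.7, -0.6]
gripper_width: 10.6
```

Call:
{"op": "servo_tool", "data": {"rows": [[0, 0, 0, 0.15, 0, 0, 0], [0, 0, 0, 0.15, 0, 0, 0], [0, 0, 0, 0, 0, 0, 0]]}}

```text
clock: 31.95
position: [477.6, 24.1, 86.2]
ee_rot: [0.904, -0.428, -0.0, 0.0]
contact_force: [-2.9, 3.9, 0.6]
gripper_width: 10.8
```

Call:
{"op": "servo_tool", "data": {"rows": [[0, 0, 0, 0.15, 0, 0, 0], [0, 0, 0, 0.15, 0, 0, 0], [0, 0, 0, 0, 0, 0, 0]]}}

```text
clock: 32.25
position: [477.5, 24.0, 83.2]
ee_rot: [0.904, -0.428, -0.0, 0.0]
contact_force: [-3.5, 4.0, 1.3]
gripper_width: 10.9
```

Call:
{"op": "servo_tool", "data": {"rows": [[0, 0, 0, 0.15, 0, 0, 0], [0, 0, 0, 0.15, 0, 0, 0], [0, 0, 0, 0, 0, 0, 0]]}}

```text
clock: 32.55
position: [477.7, 24.1, 80.8]
ee_rot: [0.904, -0.428, -0.0, 0.0]
contact_force: [-4.1, 4.4, 5.9]
gripper_width: 10.9
```

Call:
{"op": "servo_tool", "data": {"rows": [[0, -0.05, 0, 0.1, 0, 0, 7], [0, 0, 0, 0.05, 0, 0, 7], [0, 0, 0, 0.05, 0, 0, 7], [0, 0, 0, 0.05, 0, 0, 7], [0, 0, 0, 0.05, 0, 0, 7], [0, 0, 0, 0.05, 0, 0, 7], [0, 0, 0, 0.05, 0, 0, 7], [0, 0, 0, 0.05, 0, 0, 7], [0, 0, 0, 0, 0, 0, 0]]}}

```text
clock: 33.45
position: [478.9, 24.2, 76.9]
ee_rot: [-0.597, 0.802, -0.001, 0.001]
contact_force: [-1.5, 1.0, 6.4]
gripper_width: 10.7
```

```bash
python3 -c "
from h import *
go(477.4,24.2,76.5);print(pose()[0]['wrist_torque'].round(2))"
```

```text
t 33.5 pos [478.9  24.2  76.9] psi 2.85 tilt [ 0.003 -0.   ] j6 -0.68 F [-1.5  1.   6.4] w 10.7 -> shift [0.04 0.14 0.04] 
[ 0.18  0.32 -0.16]
```

Call:
{"op": "servo_tool", "data": {"rows": [[0, 0, 0, 0.05, 0, 0, 6], [0, 0, 0, 0.05, 0, 0, 6], [0, 0, 0, 0, 0, 0, 6], [0, 0, 0, 0, 0, 0, 6], [0, 0, 0, 0, 0, 0, 0]]}}

```text
clock: 33.95
position: [478.1, 24.7, 77.1]
ee_rot: [-0.423, 0.906, -0.001, -0.0]
contact_force: [-7.8, 5.7, 15.7]
gripper_width: 10.9
```

```bash
python3 -c "
from h import *
go(477.4,24.2,76.5);print(pose()[0]['wrist_torque'].round(2))"
```

```text
t 34.0 pos [478.1  24.7  77.1] psi 2.445 tilt [ 0.001 -0.003] j6 -1.09 F [-7.8  5.7 15.7] w 10.9 -> shift [0.08 0.02 0.06] 
[1.62 2.48 2.61]
```

End stop (2.6 N·m) at z 77, so all three bushings are seated. Next I'll release and hover over the board.

Call:
{"op": "servo_tool", "data": {"rows": [[0.4, 0, 0, -0.15, 0, 0, -4], [0.4, 0, 0, 0, 0, 0, 0], [0.4, 0, 0, -4, 0, 0, 0], [0.4, 0, 0, -4, 0, 0, 0], [0.4, -2.92, 3.37, -2, 0, 0, 0], [0.4, -2.92, 3.37, -2, 0, 0, 0], [0.4, -2.92, 3.37, 0, 0, 0, 0], [0.4, -2.92, 3.37, 0, 0, 0, 0], [0.4, -2.92, 3.37, 0, 0, 0, 0], [0.4, -2.92, 3.37, 0, 0, 0, 0], [0.4, -2.92, 3.37, 0, 0, 0, 0], [0.4, 0, 0, 0, 0, 0, 0]]}}

```text
clock: 35.15
position: [410.3, 333.5, 196.2]
ee_rot: [-0.451, 0.893, 0.0, 0.001]
contact_force: [-0.5, -0.8, -0.3]
gripper_width: 34.3
```

Run:
```python
from h import *
w=shot("wrist","w8");a=shot("scene","sc8");b=shot("side","si8")
go(428,333,200,1.16)
top=np.hstack([crop(w,210,90,220,200,1.8)[:360],crop(a,280,170,100,90,4)])
bb=crop(b,270,160,125,110,2.2)
print(top.shape,proj(w,(428,333,4)))
cv2.imwrite("pics/v9.png",np.vstack([top,cv2.copyMakeBorder(np.hstack([bb,crop(a,240,130,160,97,2.5)]),0,0,0,top.shape[1]-bb.shape[1]-400,0)]) if top.shape[1]>=bb.shape[1]+400 else top)
```

```text
t 35.3 pos [410.3 328.7 196. ] psi 2.501 tilt [-0.    -0.001] j6 -1.62 F [-0.7 -0.  -0.3] w 34.5 -> shift [-1.4  -1.16 -0.41] turn 76.9
(360, 796, 3) [300.31880338 186.97483832]
```

View pics/v9.png

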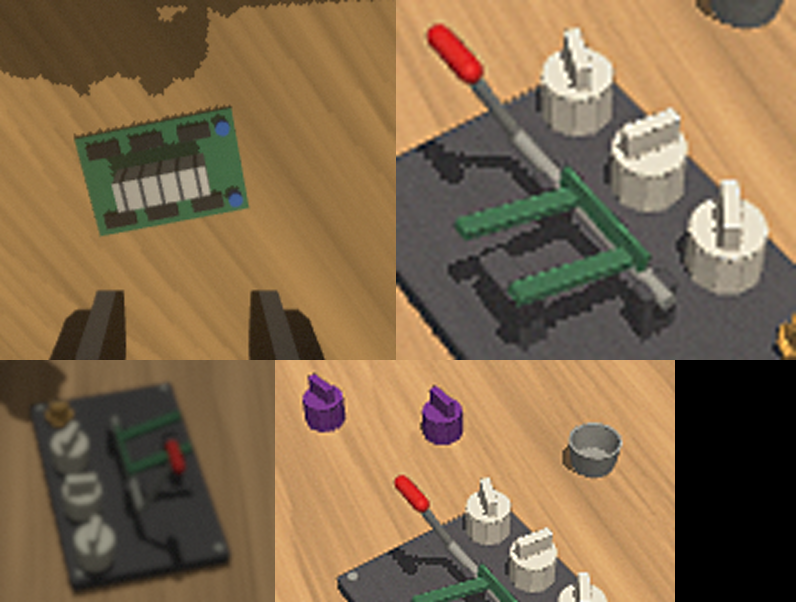

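The picture shows all three white bushings at the same low height, the fork lowered, and the board at about (162,175) in the crop, corners clear. I'll view the fork from close by before grasping the board, since the rest point must be measured.

Call:
{"op": "servo_tool", "data": {"rows": [[0.4, 2.1, -4.06, -0.5, 0, 0, 0], [0.4, 2.1, -4.06, -0.5, 0, 0, 0], [0.4, 2.1, -4.06, -0.5, 0, 0, 0], [0.4, 2.1, -4.06, -0.5, 0, 0, 0], [0.4, 2.1, -4.06, 0, 0, 0, 0], [0.4, 2.1, -4.06, 0, 0, 0, 0], [0.4, 2.1, -4.06, 0, 0, 0, 0], [0.4, 2.1, -4.06, 0, 0, 0, 0], [0.4, 0, 0, 0, 0, 0, 0], [0.4, 0, 0, 0, 0, 0, 0]]}}

```text
clock: 36.3
position: [570.3, -2.1, 216.1]
ee_rot: [-0.447, 0.895, 0.0, -0.0]
contact_force: [0.1, 0.1, 0.5]
gripper_width: 34.1
```

Run:
```python
from h import *
w=shot("wrist","w9");a=load("sc8")
s,M=pose();print(s["position"],proj(w,(570,0,80)))
W=load("w8");f=lambda p,z:plane(W,210+p[0]/1.8,90+p[1]/1.8,z)
c=[f(p,4) for p in [(76,137),(231,107),(248,208),(101,236)]]
print("board centre",np.mean(c,0).round(1),"long",np.degrees(np.arctan2(*((c[0]-c[1]+c[3]-c[2])[1::-1]))).round(1),"short",np.degrees(np.arctan2(*((c[1]-c[2]+c[0]-c[3])[1::-1]))).round(1),[np.linalg.norm(c[i]-c[i-1]).round(1) for i in range(4)])
h=[f(p,34) for p in [(112,183),(207,165),(211,193),(118,213)]];print("sink",np.mean(h,0).round(1),[np.linalg.norm(h[i]-h[i-1]).round(1) for i in range(4)])
cv2.imwrite("pics/v10.png",np.hstack([crop(w,190,80,260,240,1.9),crop(a,290,205,60,60,5)[:,:300]]) if 0 else cv2.resize(crop(w,190,70,260,195,3),(780,585)))
```

```text
[570.07595245  -0.90935874 216.25845579] [315.80989406 195.49896486]
board centre [427.1 332.9   4. ] long -25.2 short -115.7 [np.float64(61.2), np.float64(88.8), np.float64(60.4), np.float64(89.0)]
sink [426.9 332.9  34. ] [np.float64(16.9), np.float64(50.8), np.float64(15.5), np.float64(50.9)]
```

View pics/v10.png

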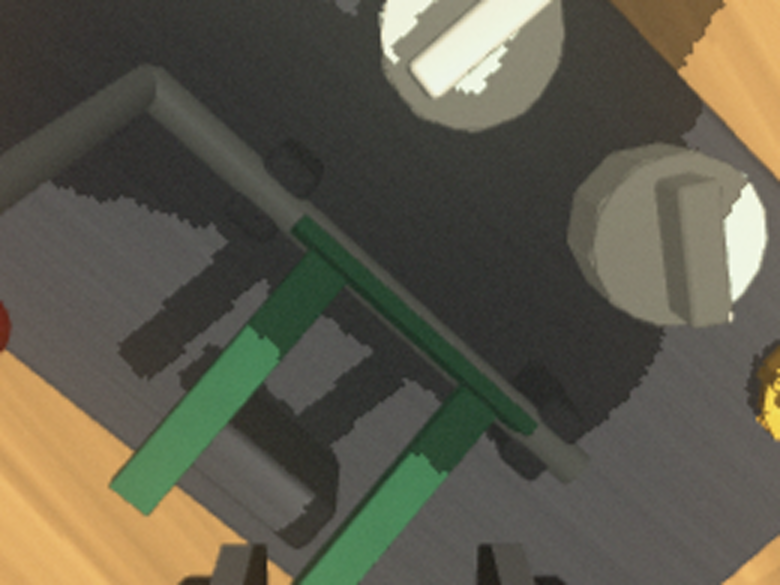

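```bash
cat > fork.py <<'E'
from h import *
from scipy.optimize import least_squares
w,a=load("w9"),load("sc8");th,yw=0.3,0.189
hx=np.array([np.cos(yw),np.sin(yw),0]);hy=np.array([-np.sin(yw),np.cos(yw),0]);O=np.array([554.3,-4,0])
def P(q,x,y,z): return O+hx*(q[0]+x*np.cos(th)-z*np.sin(th))+hy*(y+q[3])+np.array([0,0,q[1]+x*np.sin(th)+z*np.cos(th)])
W=lambda u,v:(u/3+190,v/3+70); S=lambda u,v:((u-396)/4+280,v/4+170)
ob=[(w,W(308,216),-35,-45,10,1),(w,W(292,233),-30,-45,10,1),(w,W(537,425),-35,45,10,1),(w,W(520,434),-30,45,10,1),
(w,W(110,487),0,-37,0,1),(w,W(148,515),0,-23,0,1),
(a,S(567,169),-32.5,-45,10,1),(a,S(650,257),-32.5,45,10,1),(a,S(457,221),0,-37,0,1),(a,S(466,235),0,-23,0,1),(a,S(509,288),0,23,0,1),(a,S(520,302),0,37,0,1)]
def f(q): 
    r=[]
    for d,p,x,y,z,k in ob: r+=list(proj(d,P(q,x if z==10 else q[2],y,z))-p)
    return r
if __name__=="__main__":
    s=least_squares(f,[30,80,60,0],loss="soft_l1");print(s.x.round(1));print(np.reshape(f(s.x),(-1,2)).round(1).tolist());print("rest",P(s.x,0,0,0).round(1))
E
python3 fork.py
```

```text
[32.  80.8 56.8  0.3]
[[-1.1, 0.1], [0.3, -1.0], [-0.2, -0.3], [1.9, 1.0], [-0.0, -0.4], [0.5, 0.5], [-0.8, 0.1], [-0.7, 0.6], [-0.8, 0.2], [-0.0, 0.3], [-0.4, -0.5], [0.2, -0.1]]
rest [585.7   2.3  80.8]
```

Fork fit is good to about 1 px: rest ≈(585.7, 2.3, 80.8). Now back to the board.

Call:
{"op": "servo_tool", "data": {"rows": [[0.5, -2.28, 3.93, 0.5, 0, 0, 0], [0.5, -2.28, 3.93, 0.5, 0, 0, 0], [0.5, -2.28, 3.93, 0.5, 0, 0, 0], [0.5, -2.28, 3.93, 0.5, 0, 0, 0], [0.5, -2.28, 3.93, 0.5, 0, 0, 0], [0.5, -2.28, 3.93, 0.5, 0, 0, 0], [0.5, -2.28, 3.93, 0.5, 0, 0, 0], [0.5, -2.28, 3.93, 0.5, 0, 0, 0], [0.5, 0, 0, 1, 0, 0, -7.9], [0.5, 0, 0, 1, 0, 0, -7.9], [0.5, 0, 0, 1, 0, 0, -7.9], [0.5, 0, 0, 1, 0, 0, -7.9]]}}

```text
clock: 37.55
position: [426.0, 335.1, 136.4]
ee_rot: [-0.678, 0.735, 0.0, 0.0]
contact_force: [0.7, -0.1, 0.6]
gripper_width: 42.6
```

Call:
{"op": "servo_tool", "data": {"rows": [[0.5, 0, 0, 1, 0, 0, -7.9], [0.5, 0, 0, 1, 0, 0, -7.9], [0.5, 0, 0, 1, 0, 0, -7.9], [0.5, 0, 0, 1, 0, 0, -7.9], [0.5, 0, 0, 0, 0, 0, -7.9], [0.5, 0, 0, 0, 0, 0, -7.9], [0.5, 0, 0, 0, 0, 0, -7.9], [0.5, 0, 0, 0, 0, 0, -7.9], [0.5, 0, 0, 0, 0, 0, -7.9], [0.5, 0, 0, 0, 0, 0, 0], [0.5, 0, 0, 0, 0, 0, 0]]}}

```text
clock: 38.65
position: [426.6, 334.8, 96.8]
ee_rot: [0.978, -0.208, 0.0, -0.0]
contact_force: [0.6, -0.0, 0.1]
gripper_width: 42.6
```

Run:
```python
from h import *
go(427,333,21,1.126)
```

```text
t 38.6 pos [426.6 334.8  96.8] psi -1.99 tilt [0. 0.] j6 0.19 F [ 0.6 -0.   0.1] w 42.6 -> shift [0.11 0.16 7.58] turn 1.5
```

Call:
{"op": "servo_tool", "data": {"rows": [[0.5, 0.1, 0.16, 2, 0, 0, 1.5], [0.5, 0, 0, 2, 0, 0, 0], [0.5, 0, 0, 2, 0, 0, 0], [0.5, 0, 0, 1, 0, 0, 0], [0.5, 0, 0, 0.5, 0, 0, 0], [0.5, 0, 0, 0, 0, 0, 0], [0, 0, 0, 0, 0, 0, 0], [0, 0, 0, 0, 0, 0, 0], [0, 0, 0, 0, 0, 0, 0], [0, 0, 0, 0, 0, 0, 0]]}}

```text
clock: 39.65
position: [428.0, 333.3, 22.6]
ee_rot: [0.975, -0.22, 0.001, -0.001]
contact_force: [-0.9, 0.4, 5.3]
gripper_width: 14.9
```

Run:
```python
from h import *
go(427,333,21,1.126)
```

```text
t 39.6 pos [428.  333.3  22.6] psi -2.014 tilt [0.001 0.002] j6 0.17 F [-0.9  0.4  5.3] w 14.9 -> shift [-0.08  0.08  0.16] turn 0.1
```

Call:
{"op": "servo_tool", "data": {"rows": [[0, 0, 0, -0.3, 0, 0, 0], [0, 0, 0, -2, 0, 0, 0], [0, 0, 0, -4, 0, 0, 0], [0, 0, 0, -4, 0, 0, 0], [0, 0, 0, -4, 0, 0, 0], [0, 0, 0, -3, 0, 0, 6.7], [0, 0, 0, 0, 0, 0, 6.7], [0, 0, 0, 0, 0, 0, 6.7], [0, 0, 0, 0, 0, 0, 6.7], [0, 0, 0, 0, 0, 0, 6.7], [0, 0, 0, 0, 0, 0, 6.7], [0, 0, 0, 0, 0, 0, 6.7]]}}

```text
clock: 40.85
position: [426.9, 332.0, 193.7]
ee_rot: [0.806, -0.592, -0.0, 0.001]
contact_force: [0.7, 1.0, -1.4]
gripper_width: 14.9
```

Run:
```python
from h import *
go(575,2,190,0.189)
```

```text
t 40.9 pos [426.9 332.  193.7] psi -2.839 tilt [-0.002 -0.001] j6 -0.66 F [ 0.7  1.  -1.4] w 14.9 -> shift [35.91 -4.3   0.38] turn 6.5
```

Call:
{"op": "servo_tool", "data": {"rows": [[0, 4.45, -0.54, 0, 0, 0, 0], [0, 4.45, -0.54, 0, 0, 0, 0], [0, 4.45, -0.54, 0, 0, 0, 0], [0, 4.45, -0.54, 0, 0, 0, 0], [0, 4.45, -0.54, 0, 0, 0, 0], [0, 4.45, -0.54, 0, 0, 0, 0], [0, 4.45, -0.54, 0, 0, 0, 0], [0, 4.45, -0.54, 0, 0, 0, 0], [0, 0, 0, 0, 0, 0, 6], [0, 0, 0, 0, 8.5, 0, 0], [0, 0, 0, 0, 8.5, 0, 0], [0, 0, 0, 0, 0, 0, 0]]}}

```text
clock: 42.05
position: [569.2, 4.2, 190.3]
ee_rot: [0.767, -0.626, 0.09, -0.111]
contact_force: [-0.6, -0.9, -2.7]
gripper_width: 14.7
```

```bash
cat > place.py <<'E'
from h import *
from fork import P,hx,hy,th
import sys
q=[32,80.8,56.8,.3]
x,y,z=map(float,sys.argv[1:4]) # TCP in rest frame
T=P(q,x,y,z);n=-hx*np.sin(th)+np.array([0,0,np.cos(th)]);u=hx*np.cos(th)+np.array([0,0,np.sin(th)])
D=np.stack([-hy,-u,-n],1)
s,M=pose();e=s["position"]-P(q,0,0,0)
print("t",round(s["clock"],1),"TCP in rest",np.round([e@u,e@hy,e@n],1),"j",s["joints"].round(2),"F rest",np.round([s["contact_force"]@v for v in(u,hy,n)],1),"w",round(s["gripper_width"],1))
print("shift",(M.T@(T-s["position"])/10).round(2),"turn",np.degrees(R.from_matrix(M.T@D).as_rotvec()).round(1))
E
python3 place.py 2 0 65
```

```text
t 42.0 TCP in rest [ 17.2   5.  109.3] j [ 0.31  0.22 -0.43  0.05 -0.64 -0.14] F rest [-1.5 -0.8 -2.4] w 14.7
shift [0.5  1.47 4.45] turn [0.8 0.3 0.7]
```

Call:
{"op": "servo_tool", "data": {"rows": [[0, 0.5, 1.4, 1, 0.8, 0.3, 0.7], [0, 0, 0, 1.5, 0, 0, 0], [0, 0, 0, 1.5, 0, 0, 0], [0, 0, 0, 0, 0, 0, 0], [0, 0, 0, 0, 0, 0, 0], [0, 0, 0, 0, 0, 0, 0]]}}

```text
clock: 42.65
position: [576.8, 1.3, 152.9]
ee_rot: [0.762, -0.629, 0.099, -0.119]
contact_force: [-0.5, -0.1, -1.7]
gripper_width: 14.9
```

```bash
python3 place.py 2 0 32
python3 -c "
from h import *
w=shot('wrist','w10');a=shot('scene','sc10')
cv2.imwrite('pics/v11.png',np.hstack([crop(w,160,130,300,220,1.3),crop(a,270,150,110,80,3.575)]))"
```

```text
t 42.6 TCP in rest [12.8  0.7 71.5] j [ 0.3   0.27 -0.49  0.07 -0.51 -0.17] F rest [-1.  -0.  -1.5] w 14.9
shift [0.06 1.12 3.94] turn [-0.6 -0.1  0.1]
```

View pics/v11.png

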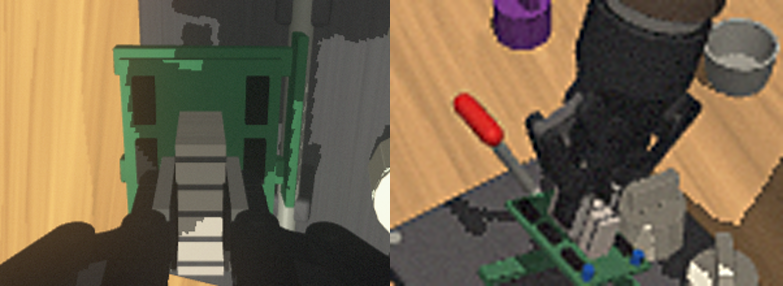

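The board is held square, with its edge parallel to the lip (wrist crop: edge at x≈280, lip at x≈300) and a gap remaining. Going down.

Call:
{"op": "servo_tool", "data": {"rows": [[0, 0.05, 0.6, 1, -0.6, 0, 0], [0, 0, 0.5, 1, 0, 0, 0], [0, 0, 0, 1, 0, 0, 0], [0, 0, 0, 0.6, 0, 0, 0], [0, 0, 0, 0, 0, 0, 0], [0, 0, 0, 0, 0, 0, 0]]}}

```text
clock: 43.35
position: [577.1, 0.8, 114.6]
ee_rot: [0.763, -0.629, 0.096, -0.115]
contact_force: [0.3, -0.3, -1.3]
gripper_width: 14.8
```

```bash
python3 place.py 2 0 24
```

```text
t 43.4 TCP in rest [ 1.7  0.1 34.8] j [ 0.3   0.32 -0.53  0.08 -0.43 -0.18] F rest [-0.1 -0.4 -1.3] w 14.8
shift [ 0.01 -0.03  1.08] turn [-0.  -0.1  0.1]
```

Call:
{"op": "servo_tool", "data": {"rows": [[0, 0, -0.05, 0.4, 0, 0, 0], [0, 0, 0, 0.4, 0, 0, 0], [0, 0, 0, 0.2, 0, 0, 0], [0, 0, 0, 0, 0, 0, 0]]}}

```text
clock: 43.75
position: [580.1, 1.4, 106.4]
ee_rot: [0.763, -0.629, 0.096, -0.115]
contact_force: [-4.7, 0.4, 7.7]
gripper_width: 14.5
```

```bash
python3 place.py 1 0 22
```

```text
t 43.8 TCP in rest [ 2.2  0.1 26.1] j [ 0.3   0.34 -0.53  0.08 -0.4  -0.18] F rest [-2.1  1.3  8.7] w 14.5
shift [0.01 0.12 0.41] turn [-0.  -0.1  0.1]
```

Call:
{"op": "servo_tool", "data": {"rows": [[0, 0, 0.1, 0, 0, 0, 0], [0, 0, 0.1, 0, 0, 0, 0], [0, 0, 0.1, 0, 0, 0, 0], [0, 0, 0, 0, 0, 0, 0]]}}

```text
clock: 44.15
position: [579.8, 1.4, 106.4]
ee_rot: [0.763, -0.629, 0.098, -0.117]
contact_force: [1.0, -0.5, 6.1]
gripper_width: 15.3
```

```bash
python3 place.py 0 0 22
```

```text
t 44.1 TCP in rest [ 1.9  0.2 26.2] j [ 0.3   0.34 -0.54  0.09 -0.4  -0.18] F rest [ 2.7 -0.7  5.6] w 15.3
shift [0.02 0.19 0.42] turn [-0.4 -0.   0.2]
```

Call:
{"op": "servo_tool", "data": {"rows": [[0, 0, 0.1, -0.05, 0, 0, 0], [0, 0, 0.1, 0, 0, 0, 0], [0, 0, 0.1, 0, 0, 0, 0], [0, 0, 0, 0, 0, 0, 0]]}}

```text
clock: 44.55
position: [577.3, 0.9, 105.7]
ee_rot: [0.762, -0.629, 0.098, -0.118]
contact_force: [5.9, -1.5, 3.4]
gripper_width: 14.8
```

```bash
python3 place.py 0 0 22
```

```text
t 44.5 TCP in rest [-0.7  0.2 26.3] j [ 0.3   0.33 -0.54  0.09 -0.39 -0.18] F rest [ 6.3 -2.6  1.6] w 14.8
shift [ 0.02 -0.07  0.43] turn [-0.4 -0.   0.1]
```

Board touches the lip (6 N along the slope). I'll relax, press lightly, release and withdraw along the board normal.

Call:
{"op": "servo_tool", "data": {"rows": [[0, 0, -0.12, 0.1, 0, 0, 0], [0, 0, 0, 0, 0, 0, 0], [0.2, 0, 0, 0, 0, 0, 0], [0.3, 0, 0, 0, 0, 0, 0], [0.35, 0, 0, 0, 0, 0, 0], [0.35, 0, 0, -1, 0, 0, 0], [0.35, 0, 0, -3, 0, 0, 0], [0.35, 0, 0, -4, 0, 0, 0], [0.35, 0, 0, -4, 0, 0, 0], [0.35, 0, 0, -4, 0, 0, 0], [0.35, 0, 0, -4, 0, 0, 0], [0.35, 0, 0, 0, 0, 0, 0]]}}

```text
clock: 45.75
position: [518.6, -10.5, 301.2]
ee_rot: [0.762, -0.629, 0.099, -0.119]
contact_force: [1.5, 0.1, 0.1]
gripper_width: 30.0
```

```bash
python3 -c "
from h import *
w=shot('wrist','w12');a=shot('scene','sc12');b=shot('side','si12');s,M=pose();print(s['position'],s['gripper_width'],s['clock'])
L=crop(w,180,120,300,260,1.4)
r=np.vstack([crop(a,250,140,150,140,2.57)[:,:380],crop(b,240,150,150,80,2.533)])
H=max(len(L),len(r));f=lambda i:cv2.copyMakeBorder(i,0,H-len(i),0,0,0)
cv2.imwrite('pics/v12.png',np.hstack([f(L),f(r)])[:600,:800])
for n,x in (('sc',a),('w',w)): print(n,blobs(x,(0,0,165),(180,45,255),30)[1][:12])"
```

```text
[516.64463694 -10.58649126 293.66030189] 29.77521391653202 45.9
sc [([112.1, 84.3], [103, 79, 19, 11, 44]), ([319.2, 188.0], [317, 183, 5, 11, 40]), ([343.2, 200.4], [337, 197, 14, 8, 43]), ([343.8, 209.2], [334, 203, 18, 11, 94]), ([362.8, 225.8], [353, 215, 20, 21, 189]), ([455.4, 282.1], [448, 279, 16, 6, 34])]
w [([410.1, 34.2], [397, 17, 36, 40, 522]), ([414.4, 136.5], [390, 111, 50, 47, 1373]), ([315.9, 156.2], [309, 155, 16, 4, 42]), ([316.0, 164.1], [309, 161, 15, 7, 102]), ([316.0, 174.0], [309, 171, 15, 7, 105]), ([316.1, 183.0], [309, 180, 15, 7, 104]), ([395.5, 201.0], [384, 188, 30, 34, 418]), ([316.1, 192.6], [309, 190, 15, 7, 92]), ([412.8, 216.2], [391, 196, 39, 35, 744]), ([316.0, 200.0], [309, 199, 15, 3, 45])]
```

View pics/v12.png

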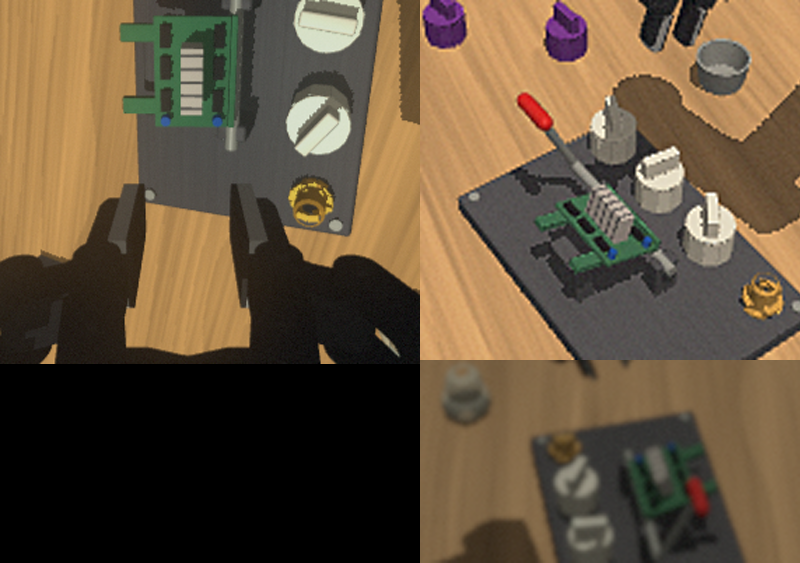

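```bash
python3 -c "
from h import *
from fork import P
q=[32,80.8,56.8,.3];w,a,b=load('w12'),load('sc12'),load('si12')
print('sink top pred',proj(w,P(q,0,0,34)).round(1),'1mm u',(proj(w,P(q,5,0,34))-proj(w,P(q,0,0,34))).round(1),'y',(proj(w,P(q,0,5,34))-proj(w,P(q,0,0,34))).round(1))
m,bl=blobs(w,(0,0,165),(180,45,255),30);g=w['image'][120:240,260:380]
print('green wrist',[x for x in blobs(w,(60,80,30),(90,255,255),200)[1]])
print('red now',[x for x in blobs(a,(0,180,70),(6,255,255),60)[1]])
for n,P3 in (('a',(509.3,-142)),('b',(493.4,-59.2)),('c',(477.6,24.4))): print(n,'bar top seated px',proj(a,(*P3,87)).round(1),'if +4',proj(a,(*P3,91)).round(1),'w',proj(w,(*P3,87)).round(1))
"
```

```text
sink top pred [316.5 177.5] 1mm u [-4.8 -0. ] y [-0.   4.7]
green wrist [([316.5, 168.4], [271, 131, 79, 80, 2534])]
red now [([300.2, 97.4], [282, 82, 38, 32, 704]), ([294.4, 182.9], [288, 176, 14, 15, 88])]
a bar top seated px [325.1 181.8] if +4 [325.1 180.8] w [422.4  42. ]
b bar top seated px [343.4 200.1] if +4 [343.4 199.1] w [413.3 136.1]
c bar top seated px [363.5 220.3] if +4 [363.6 219.3] w [405.4 216.5]
```

```bash
python3 -c "
from bench import *
print(job_done())"
```

```text
the job is handed in; nothing more can be done
None
```

I lowered the fork first, then screwed home the three white bushings that were there, and laid the board on the fork. I handed the job in at about 46 s.

**Fork:** I pushed the red lever until it held about 19 N with no further travel. The lever bar was at the same pixel at the end as just after the push, so the fork stayed on its stop.

**Bushings:** They sit on the first, second and third necks.
- **How they started:** the first and third dropped straight into the thread start. The second rested on the ridges, so I turned it backward; it wedged briefly on the stop and dropped once I eased it forward.
- **How they ended:** each sank about 4 mm on the forward turn. Each then met the end stop at 0.7 to 2.6 N·m of turning resistance, at the same grip height within 0.6 mm.
- **Limits of the check:** flushness rests on those heights and forces, because 4 mm is only about one pixel in the scene view. The second bushing's bar lies within about 0.3 px of the flush position there; I compared only that one.

**Board:** It lies components up on both arms. I slid it until it pressed on the lip at about 6 N, then eased off and released it. The last wrist picture puts it centred within about 0.5 mm. The board touched down 3.5 mm higher than my fork measurement predicted. I took that as measuring error, since the pictures show it flat.

I moved neither the insulator, coin cup, fan housing nor the purple look-alikes. The last pictures show the insulator, the cup and both purple ones apparently where they were; the fan housing was not in those crops, so I did not recheck it. I saw no fourth white bushing in any view, though the area close to the robot base was partly hidden by the arm.

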